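# Pack the care kit and snap the box shut

### The arm

A 6-joint arm with a two-finger parallel gripper is mounted at the origin on a cart in front of the work surface, level with it; the furniture and walls round the work are solid. World frame = base frame: x ahead of the robot, y to its left, z up, the work surface at z = 0. Lengths are in mm, angles in rad, forces in N, time in s.
With the tool pointing down it reaches from about 350 to 850 mm from the base axis. Payload 8.1 kg.
Tool frame: the origin (TCP) lies midway between the tips of the shut fingers; the grasp point (between the pads) lies 19 mm behind it (ctrl.grip_point_offset is the distance from the TCP to the grasp point, in mm); z points along the fingers, y is the direction in which the jaws open and shut (so a half turn about z gives the same grasp; the last joint's range is limited). The gripper opens to 93 mm and grips with 3 to 60 N. Pads are 15 mm wide; open, the fingers measure 128 mm over their backs; the gripper's body (75 mm by 188 mm) begins 65 mm behind the grasp point.
Start: joints at [-1.386, 0.13, 1.488, -0, 1.523, -0.085], TCP at [159.943, -578.293, 218.635] pointing down, gripper open.
Joint ranges: [-2.96, 2.96], [-0.89, 2.26], [0.02, 2.5], [-1.34, 4.48], [0, 2.73], [-2.66, 2.66]. Speed limits (rad/s): [2.39, 2.39, 2.79, 3.14, 3.14, 3.14].

### API

Orientations are given as [roll, pitch, yaw] about the fixed x, y, z axes, in that order (R = Rz(yaw) Ry(pitch) Rx(roll)).
In Python, from workcell import telemetry, get_image, camera_model, ticket, ctrl gives the robot as it stands.
- The arm moves only by the tool carry_out, never from a script. Its argument "series" is a list of rows, each a list of 7 numbers: the shift along the tool's x, y, z in units of 400 mm (1.0 is 400 mm), then the turn, a rotation vector about the tool's x, y, z in units of pi/4 rad (1.0 is pi/4 rad), then the gripper's target within -1 to 1 (shut at 1, half-way at 0, fully open at -1). A call has 1 to 8 rows; each row is the pose to reach, as a shift and turn from the pose commanded when the call began, along the tool's axes at that moment; what a row does not reach only later rows make up. A row lasts 1/10 s, in which the tool goes at most 50 mm and 8.59 degrees, less where a joint would pass 70% of its speed; a pose out of reach is approached as far as the arm can. A call with a number of a shift or a turn outside -1 to 1 is refused whole. A call with a gripper value outside its range is refused whole. The fingers move at their own pace and stop on an object; the grip force is fixed at half the most. Time passes only in rows, so rows that repeat a pose let the fingers close. It gives the time, the measured TCP pose, the force and the opening at its end, in the units of the state.
- telemetry.sense(): the state, without advancing time (a new reading comes with each control period).
- get_image(name): name is "scene" or "top"; returns (picture, depth): 384x512x3 uint8, red, green, blue; 384x512 float32, mm along the optical axis (not along the pixel's ray), 0 where there is no reading.
- camera_model(name): a dict with "camera_matrix" (3x3 intrinsics, pixels), "k1" (the pictures are not rectified: a ray, as slopes to the right and down, at radius r is drawn at 1 + k1 r^2 times it, then the intrinsics apply), "view" (4x4, takes a point from world to camera coordinates). Camera axes: x right, y down, z forward; pixel columns grow to the right and rows downward; lengths in mm; the calibration is good to about 2 mm. A picture is of the moment at which its call begins. camera_model takes no time and is no camera call.
- ticket.close_job(): hands the job in, once; it reports no verdict.
The state is a dict: "time_s": time; "joint_pos": joint angles; "qvel": joint speeds; "joint_torque": joint torques, N m; "position": TCP position; "ee_rot": TCP orientation; "contact_force": force on the tool from outside, world axes, zero at the start; "ft_torque": the same for the moment, N m; "width": finger opening in mm.
Only numpy, scipy, OpenCV 4.12 (cv2) and the standard library are available. Lean on these libraries where they do the work, as an engineer would, in place of code of your own. Each camera call takes 0.05 s, during which the arm holds its last target.

### The job

Pack the care kit: set every kit piece on the table (wax tin, balm tin, cedar blocks, whichever are there) flat and right way up on the floor of the grey storage box, then lay the wooden retaining bar across above them, centred, with its ends down in the notches of the two end walls. Then put the lid on so that it sits fully home, flip all four of its side clips right down against the box, and leave the other things on the table alone.

Things in the scene. Friction and masses are not known exactly. Their poses are not given: they have to be found in the camera images.
- box: the storage box: open-topped grey plastic box, fixed to the table; outside 124 (x) x 214 (y) x 74 mm high. Origin: centre of its underside; z up. Floor 5 mm thick; long walls 6 mm thick, end walls (at +y and -y) 12 mm; the inside is 112 x 190 mm
- seat_a (a point): middle of the floor of the notch in the box's +y end wall. The notch is cut down from the rim, 30 mm wide (along x); its floor is 48 mm above the box's underside. The -y end wall has the same notch; the bar lies in the two
- lid: the loose grey snap-lock lid, 0.35 kg, right way up on the table: plate 124 (x) x 214 (y) x 6 mm. Under it a round rib, 104 x 182 mm outside, 8 mm deep, drops into the box's mouth with 4 mm to spare all round. Origin: centre, at the rib's underside; it is 66 mm above the box's underside when the plate rests on the rim. Fits either way round. A black clip is hinged in the middle of each edge
- lid_handle (a point): centre of the lid's black bar handle, 37 mm above the lid's origin: bar along y, 100 mm long, 16 mm wide, 14 mm high, open underneath between its two feet (at y = +-45 mm). The plate's top is 23 mm below this point
- tray_rim (a point): a point on the upper edge of the white tray that stands close along the right side of the table: a fixed wall along x, from 30 to 83 mm above the table top, whose face is at this point's y
- bar: the retaining bar: plain pale wooden bar, 22 (x) x 210 (y) x 16 mm high, 70 g. Origin: centre of its underside. It lies in the box's two notches, 2 mm short of the box's outside at either end, under the lid
- wax_tin: round screw tin with a flat lid, 60 mm diameter, 20 mm high, one of the kit (two or three of the four kit pieces are present in a run; for an absent one the state gives None). Origin: centre of the underside, z up
- balm_tin: round screw tin, 48 mm diameter, 28 mm high, one of the kit (two or three of the four kit pieces are present in a run; for an absent one the state gives None). Origin: centre of the underside, z up
- cedar_block_a: cedar-wood block, 45 (x) x 62 (y) x 40 mm high, one of the kit (two or three of the four kit pieces are present in a run; for an absent one the state gives None). Origin: centre of the underside, z up
- cedar_block_b: cedar-wood block like the other, 45 (x) x 62 (y) x 40 mm high, one of the kit (two or three of the four kit pieces are present in a run; for an absent one the state gives None). Origin: centre of the underside, z up
- clip_far (a joint): the clip on the lid's +x edge: black flap 40 mm wide, 24 mm long, 3 mm thick. Hinge line parallel to the edge, 5 mm outside it, 11 mm above the lid's origin. 0: closed, straight down along the box's wall; 1.57: straight out; about 2: slanting up and out, as at the start; at most 2.4. Light friction (under 1 N at its end): it stays where it is left: push it down and then in against the wall
- clip_left (a joint): the clip on the lid's +y edge: black flap 40 mm wide, 24 mm long, 3 mm thick. Hinge line parallel to the edge, 5 mm outside it, 11 mm above the lid's origin. 0: closed, straight down along the box's wall; 1.57: straight out; about 2: slanting up and out, as at the start; at most 2.4. Light friction (under 1 N at its end): it stays where it is left: push it down and then in against the wall
- clip_near (a joint): the clip on the lid's -x edge: black flap 40 mm wide, 24 mm long, 3 mm thick. Hinge line parallel to the edge, 5 mm outside it, 11 mm above the lid's origin. 0: closed, straight down along the box's wall; 1.57: straight out; about 2: slanting up and out, as at the start; at most 2.4. Light friction (under 1 N at its end): it stays where it is left: push it down and then in against the wall
- clip_right (a joint): the clip on the lid's -y edge: black flap 40 mm wide, 24 mm long, 3 mm thick. Hinge line parallel to the edge, 5 mm outside it, 11 mm above the lid's origin. 0: closed, straight down along the box's wall; 1.57: straight out; about 2: slanting up and out, as at the start; at most 2.4. Light friction (under 1 N at its end): it stays where it is left: push it down and then in against the wall
- power_strip: bystander, to be left alone (stuck down, does not move): white power strip, 51 x 245 x 39 mm, at the back. Origin: centre of the underside
- sign_stand_a: bystander, to be left alone (stuck down, does not move): card holder on a wooden foot, 73 x 100 x 169 mm high. Origin: centre of the underside
- spray_bottle: bystander, to be left alone (loose): small oil bottle with a black cap, 32 mm diameter, 83 mm high. Origin: centre of the underside
- thread_spool: bystander, to be left alone (loose): dark thread spool, 29 mm diameter, 46 mm high. Origin: centre of the underside

How it is judged:
By the outcome, as a careful person would: the job done as asked, in the order asked, and still so for the second after the job is handed in, with the robot touching nothing.
Of wax_tin, balm_tin, cedar_block_a, cedar_block_b only 2 to 3 are there at a start; the rules pass over those that are not, and their reading is None.
At some moment in a run one of wax_tin, balm_tin, cedar_block_a, cedar_block_b may be knocked a few centimetres aside while the robot is not near it.
Once in a run the grip may slacken for a moment while it holds something.
It also fails if it takes over 210 s, if anything falls off the work surface, if the arm or the gripper's body presses on something with over 40 N, if the wrist force passes 120 N, or if a joint passes its speed limit or range.

## Working session

There is one attempt and no reset: what is moved stays moved. The work goes in short steps, Python scripts to look and compute and a tool call to move; the robot and the scene stay as the last step left them, time stands still between calls to the robot, and variables do not carry over. Pictures are saved under pics/ and viewed, and the job is handed in when it is done.

Besides the shell and the picture viewer there is one more tool, called in YAML: its name, and indented under it one key for each argument. carry_out: Moves the arm, as the interface text tells. Shifts and turns lie within -1 to 1; 1 stands for 400 mm of shift or pi/4 rad of turn. Its arguments: {"type":"object","properties":{"series":{"type":"array"}},"required":["series"]}

```bash
ls -la; mkdir -p pics
python3 - <<'E'
from workcell import telemetry, get_image, camera_model, ticket, ctrl
import cv2,numpy as np
print(telemetry.sense()); print(ctrl.grip_point_offset, [a for a in dir(ctrl) if a[0]!='_'])
for n in("scene","top"):
    p,d=get_image(n); cv2.imwrite(f"pics/{n}0.png",p[:,:,::-1]); np.save(f"pics/{n}0d.npy",d)
    print(n,camera_model(n))
E
```

```text
total 12
drwxr-xr-x  3 agent agent 4096 Dec  6 03:51 .
drwxr-xr-x 23 root  root  4096 Dec  6 03:51 ..
drwxr-xr-x  2 agent agent 4096 Dec  6 03:51 pics
{'time_s': 0.0, 'joint_pos': array([-1.38641600e+00,  1.31134119e-01,  1.48930263e+00,  2.18560517e-05,
        1.52301690e+00, -8.54463770e-02]), 'qvel': array([-0.00082359, -0.0005061 ,  0.00106473,  0.00122302,  0.00038296,
        0.00011043]), 'joint_torque': array([ 1.70545940e-03, -5.59827840e+01, -4.91761672e+01,  7.72053329e-02,
        3.49314837e-02, -1.42432259e-04]), 'position': array([ 159.8334414 , -577.71099062,  217.59080077]), 'ee_rot': array([-3.13974031e+00, -1.80571583e-04,  2.69825475e-01]), 'contact_force': array([-0.30282471,  0.05407862,  0.41533659]), 'ft_torque': array([-0.0210847 , -0.00578394, -0.02177759]), 'width': 93.26800864014213}
18.8 ['Unreachable', 'grip_point_offset']
scene {'camera_matrix': array([[359.15061575,   0.        , 253.36302717],
       [  0.        , 359.15061575, 188.94637511],
       [  0.        ,   0.        ,   1.        ]]), 'k1': -0.10517898473342703, 'view': array([[-9.10268265
[... 178 characters left out ...]
.40914823e-01, -5.82980109e-01,
         7.72618054e+02],
       [ 0.00000000e+00,  0.00000000e+00,  0.00000000e+00,
         1.00000000e+00]])}
top {'camera_matrix': array([[397.59832377,   0.        , 256.27951587],
       [  0.        , 397.59832377, 191.12365992],
       [  0.        ,   0.        ,   1.        ]]), 'k1': -0.014861297557161543, 'view': array([[ 1.83347426e-02, -9.99830348e-01, -1.76405811e-03,
        -2.68620394e+01],
       [-9.97815151e-01, -1.81857244e-02, -6.35153809e-02,
         5.43837793e+02],
       [ 6.34725248e-02,  2.92474207e-03, -9.97979301e-01,
         1.04316486e+03],
       [ 0.00000000e+00,  0.00000000e+00,  0.00000000e+00,
         1.00000000e+00]])}
```

View pics/top0.png

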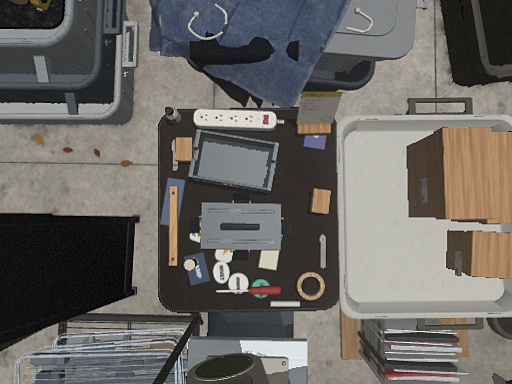

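View pics/scene0.png

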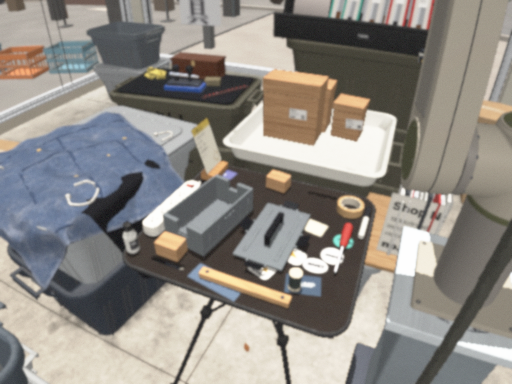

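```bash
cat > h.py <<'E'
import numpy as np, cv2
from scipy.spatial.transform import Rotation as R
from workcell import telemetry, get_image, camera_model, ticket, ctrl
def rays(n,uv):
    c=camera_model(n);K=c['camera_matrix'];k=c['k1']
    uv=np.atleast_2d(np.asarray(uv,float))
    d=(uv-[K[0,2],K[1,2]])/[K[0,0],K[1,1]]
    s=d.copy()
    for _ in range(20): s=d/(1+k*(s**2).sum(1,keepdims=True))
    V=c['view'];Rm=V[:3,:3];o=-Rm.T@V[:3,3]
    return o,np.c_[s,np.ones(len(s))]@Rm
def onplane(n,uv,z):
    o,d=rays(n,uv); return o+d*((z-o[2])/d[:,2])[:,None]
def bydepth(n,uv,dep):
    o,d=rays(n,uv); uv=np.atleast_2d(uv).astype(int); return o+d*dep[uv[:,1],uv[:,0]][:,None]
def proj(n,P):
    c=camera_model(n);K=c['camera_matrix'];k=c['k1'];V=c['view']
    q=np.atleast_2d(P)@V[:3,:3].T+V[:3,3]; s=q[:,:2]/q[:,2:]
    s=s*(1+k*(s**2).sum(1,keepdims=True)); return s*[K[0,0],K[1,1]]+[K[0,2],K[1,2]]
def cloud(n,dep):
    h,w=dep.shape; u,v=np.meshgrid(np.arange(w),np.arange(h))
    uv=np.c_[u.ravel(),v.ravel()]; o,d=rays(n,uv); return (o+d*dep.ravel()[:,None]).reshape(h,w,3)
def snap(tag,crop=None,which=("top","scene"),scale=1):
    out={}
    for n in which:
        p,d=get_image(n); cv2.imwrite(f"pics/{n}{tag}_raw.png",p[:,:,::-1]); np.save(f"pics/{n}{tag}d.npy",d)
        out[n]=(p,d)
    return out
def crop(src,dst,x0,y0,x1,y1,s):
    im=cv2.imread(src)[y0:y1,x0:x1]; cv2.imwrite(dst,cv2.resize(im,None,fx=s,fy=s,interpolation=cv2.INTER_CUBIC))
E
python3 - <<'E'
from h import *
crop("pics/top0.png","pics/top0c.png",150,90,350,320,2.6*1)
crop("pics/scene0.png","pics/scene0c.png",110,160,380,335,2.9)
d=np.load("pics/top0d.npy"); C=cloud("top",d)
for uv in [(234,160),(183,149),(320,201),(173,225),(221,272),(238,284),(224,256),(190,265),(241,226),(260,288),(310,286),(170,114),(370,260),(341,200),(270,260)]:
    print(uv,C[uv[1],uv[0]].round(0))
E
```

```text
(234, 160) [628.  45.   6.]
(183, 149) [650. 178.  41.]
(320, 201) [ 520. -183.   42.]
(173, 225) [450. 202.  18.]
(221, 272) [327.  74.  -0.]
(238, 284) [296.  27.   0.]
(224, 256) [369.  67.  -2.]
(190, 265) [349. 149.  48.]
(241, 226) [451.  21.  44.]
(260, 288) [290. -31.  19.]
(310, 286) [ 294. -165.    1.]
(170, 114) [734. 207.  77.]
(370, 260) [ 369. -317.   30.]
(341, 200) [ 522. -229.   82.]
(270, 260) [361. -57.  -2.]
```

View pics/top0c.png

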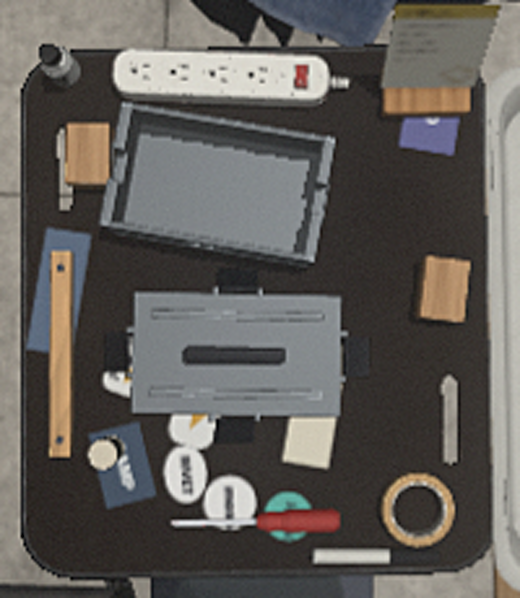

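View pics/scene0c.png

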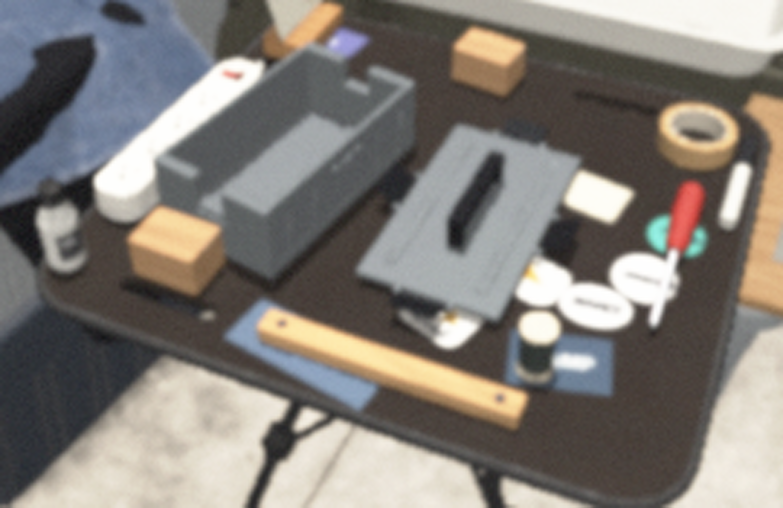

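```bash
cat >> h.py <<'E'
def rect(P):
    r=cv2.minAreaRect(np.asarray(P[:,:2],np.float32)); b=cv2.boxPoints(r)
    e=b[1]-b[0]; f=b[2]-b[1]
    L=e if np.linalg.norm(e)>np.linalg.norm(f) else f
    a=np.degrees(np.arctan2(L[1],L[0]))
    return np.round(r[0],1),np.round(sorted(r[1]),1),round((a+90)%180-90,1)  # center, sizes, long-axis angle from world x
def comp(C,zlo,zhi,x0,x1,y0,y1,p=None,test=None,er=0):
    m=(C[...,2]>zlo)&(C[...,2]<zhi)&(C[...,0]>x0)&(C[...,0]<x1)&(C[...,1]>y0)&(C[...,1]<y1)
    if test is not None: m&=test(p)
    n,l,s,_=cv2.connectedComponentsWithStats(m.astype(np.uint8),connectivity=8)
    if n<2: return None
    k=1+np.argmax(s[1:,4]); return l==k
E
python3 - <<'E'
from h import *
for n in("top","scene"):
    d=np.load(f"pics/{n}0d.npy"); C=cloud(n,d)
    print(n)
    for nm,a in dict(box=(66,85,480,760,-120,190),blkL=(34,50,600,720,145,230),blkR=(34,50,470,570,-220,-150),bar=(10,24,330,560,170,230),lid=(9,24,380,520,-90,120),handle=(38,52,420,480,-60,80),strip=(30,50,690,800,-80,160),spool=(38,60,320,380,120,180),bottle=(60,95,690,780,170,250),tray=(70,95,350,800,-300,-200)).items():
        m=comp(C,*a)
        if m is None: print(nm,None); continue
        P=C[m]; print(nm,m.sum(),*rect(P),P[:,2].mean().round(1),P.min(0).round(0),P.max(0).round(0))
E
```

```text
top
box 382 [657.9  36.7] [ 47.2 214. ] 81.1 72.7 [619. -70.  66.] [695. 144.  78.]
blkL 396 [650.5 177.1] [45.3 59.4] 1.7 39.3 [620. 155.  34.] [681. 200.  45.]
blkR 412 [ 519.9 -185.8] [45.6 61.6] -6.3 39.4 [ 489. -210.   34.] [ 551. -161.   45.]
bar 703 [447.7 203.1] [ 22.8 207.6] 1.9 15.2 [344. 189.  10.] [552. 217.  21.]
lid 3397 [450.7  15.1] [138.7 209.9] -89.9 13.6 [381. -90.   9.] [520. 120.  20.]
handle 235 [451.3  23.7] [15.6 98.8] -89.0 43.2 [443. -26.  38.] [458.  73.  49.]
strip 1333 [735.8  43.4] [ 47.3 219. ] 88.8 33.3 [711. -66.  30.] [761. 153.  41.]
spool 98 [349.3 151.6] [25.5 27.4] -87.1 45.4 [336. 138.  39.] [362. 165.  49.]
bottle 71 [741.7 210.4] [19.2 19.4] 52.8 78.4 [732. 200.  60.] [751. 221.  86.]
tray 1196 [ 549.4 -232.6] [ 78.6 393.3] -9.1 83.5 [ 351. -300.   70.] [ 740. -218.   90.]
scene
box 416 [581.4  50.5] [ 48.7 215.5] 80.5 72.2 [543. -57.  66.] [622. 160.  77.]
blkL 490 [641.3 174.4] [58.  81.5] -0.6 40.1 [600. 145.  34.] [682. 203.  50.]
blkR 219 [ 520.8 -184. ] [49.1 61.4] -6.3 39.8 [ 489. -211.   34.] [ 553. -156.   44.]
bar 908 [449.6 205.6] [ 24.3 208.6] 1.6 15.1 [345. 191.  10.] [554. 220.  19.]
lid 2594 [450.1  15.4] [139.6 209.2] -89.8 14.5 [380. -89.   9.] [520. 120.  24.]
handle 197 [451.   24.7] [ 16.3 100.6] 89.9 43.6 [443. -26.  38.] [459.  75.  47.]
strip 732 [736.6  45.9] [ 49.8 222.8] 88.5 34.0 [711. -66.  30.] [764. 157.  40.]
spool 123 [351.  153.8] [23.4 30.4] -70.8 44.9 [338. 137.  38.] [364. 169.  48.]
bottle 109 [742.3 213.7] [18.7 21. ] -3.1 75.3 [732. 204.  60.] [753. 223.  84.]
tray 548 [ 549.  -227.8] [ 79.1 391.3] -10.0 82.1 [ 350. -300.   70.] [ 735. -213.   88.]
```

Run:
```python
from h import *
for n in("top","scene"):
    d=np.load(f"pics/{n}0d.npy"); C=cloud(n,d)
    m=(C[...,2]>68)&(C[...,2]<80)&(C[...,0]>500)&(C[...,0]<720)&(C[...,1]>-110)&(C[...,1]<190)
    P=C[m]; c,s,a=rect(P); print(n,len(P),c,s,a, P[:,2].mean())
    # notch floors
    for sg in(1,-1):
        th=np.radians(a if a>0 else a+180); u=np.array([np.cos(th),np.sin(th)]); v=np.array([u[1],-u[0]])
        q=(C[...,:2]-c); yy=q@u; xx=q@v
        k=(abs(yy*sg-101)<5)&(abs(xx)<30)
        K=k&(C[...,2]<58)&(C[...,2]>40)
        print(sg,'notch x range',np.percentile(xx[K],[1,50,99]).round(1),C[K][:,2].mean(),K.sum())
```

```text
top 727 [619.9  42.6] [124.5 213.9] 81.3 73.03426205319387
1 notch x range [-11.7   1.5  15.1] 47.5428862877666 42
-1 notch x range [-12.2   1.5  15. ] 47.52489656017456 42
scene 699 [620.4  44.5] [126.7 215.7] 81.2 72.85245927625972
1 notch x range [-28.9   8.7  28.3] 48.71600167074549 61
-1 notch x range [-27.8   4.2  27.8] 48.632394748317296 70
```

Run:
```python
from h import *
d=np.load("pics/top0d.npy"); C=cloud("top",d); S=cloud("scene",np.load("pics/scene0d.npy"))
def mx(C,x0,x1,y0,y1,zt=0):
    m=(C[...,0]>x0)&(C[...,0]<x1)&(C[...,1]>y0)&(C[...,1]<y1)&(C[...,2]>zt); P=C[m]
    return None if len(P)==0 else (P.min(0).round(),P.max(0).round(),len(P))
print('sign',mx(C,600,850,-225,-80,20),mx(S,600,850,-225,-80,20))
print('sign hi',mx(C,600,850,-225,-80,100),mx(S,600,850,-225,-80,100))
for y in range(-700,-200,50): print(y,[ (lambda r:r and r[1][2])(mx(C,x,x+50,y,y+50)) for x in range(100,750,50)])
m=(C[...,0]>450)&(C[...,0]<600)&(C[...,1]>-260)&(C[...,1]<-200)&(C[...,2]>20)
P=C[m]; i=np.argsort(-P[:,1])[:12]; print(P[i].round())
```

```text
sign (array([ 601., -225.,   20.]), array([ 772., -119.,  166.]), 1679) (array([ 600., -225.,   20.]), array([774., -84., 166.]), 1153)
sign hi (array([ 749., -215.,  100.]), array([ 772., -119.,  166.]), 635) (array([ 749., -216.,  100.]), array([ 774., -116.,  166.]), 431)
-700 [None, None, np.float64(85.0), np.float64(85.0), np.float64(57.0), None, np.float64(63.0), np.float64(66.0), None, None, None, None, np.float64(88.0)]
-650 [None, np.float64(14.0), np.float64(89.0), np.float64(88.0), np.float64(163.0), np.float64(165.0), np.float64(165.0), np.float64(161.0), None, None, None, None, np.float64(90.0)]
-600 [None, np.float64(15.0), np.float64(91.0), np.float64(89.0), np.float64(163.0), np.float64(166.0), np.float64(166.0), np.float64(205.0), np.float64(206.0), np.float64(207.0), np.float64(206.0), np.float64(206.0), np.float64(90.0)]
-550 [np.float64(251.0), np.float64(316.0), np.float64(89.0), np.float64(86.0), np.float64(162.0), np.float64(166.0), np.float64(167.0), np.float64(249.0), np.float64(251.0), np.float64(251.0), np.float64(251.0), np.float64(249.0), np.float64(89.0)
[... 885 characters left out ...]
.float64(89.0)]
-300 [None, None, np.float64(89.0), np.float64(87.0), np.float64(50.0), np.float64(40.0), np.float64(39.0), np.float64(38.0), np.float64(37.0), np.float64(37.0), np.float64(37.0), np.float64(46.0), np.float64(89.0)]
-250 [None, None, np.float64(89.0), np.float64(89.0), np.float64(90.0), np.float64(90.0), np.float64(89.0), np.float64(88.0), np.float64(88.0), np.float64(88.0), np.float64(90.0), np.float64(90.0), np.float64(96.0)]
[[ 541. -201.   42.]
 [ 539. -201.   42.]
 [ 525. -201.   43.]
 [ 502. -201.   42.]
 [ 510. -201.   42.]
 [ 549. -202.   40.]
 [ 505. -202.   41.]
 [ 515. -202.   40.]
 [ 520. -202.   40.]
 [ 547. -202.   39.]
 [ 489. -202.   41.]
 [ 518. -202.   40.]]
```

```bash
cat > go.py <<'E'
import sys
from h import *
def go(x,y,z,yawdeg,verbose=True):
    s=telemetry.sense(); p=s['position']; Rc=R.from_euler('xyz',s['ee_rot'])
    Rt=R.from_euler('xyz',[np.pi,0,np.radians(yawdeg)])
    t=Rc.inv().apply(np.array([x,y,z])-p)/400; rv=(Rc.inv()*Rt).as_rotvec()/(np.pi/4)
    return s,t.round(4),rv.round(4)
if __name__=="__main__":
    a=list(map(float,sys.argv[1:]))
    s=telemetry.sense()
    print('t',round(s['time_s'],2),'pos',s['position'].round(1),'rpy',np.degrees(s['ee_rot']).round(2),'w',round(s['width'],1),'F',s['contact_force'].round(1),'q',s['joint_pos'].round(2))
    for i in range(0,len(a),4):
        _,t,rv=go(*a[i:i+4]); print(a[i:i+4],t.tolist(),rv.tolist(), 'rows>=',np.ceil(max(np.linalg.norm(t)*8,np.linalg.norm(rv)*45/8.59)))
E
python3 go.py 400 -300 250 60  520.5 -185 150 83.7
```

```text
t 0.1 pos [ 159.8 -577.8  217.7] rpy [-1.7991e+02 -1.0000e-02  1.5460e+01] w 92.9 F [ 0.1 -0.5 -0.3] q [-1.39  0.13  1.49 -0.    1.52 -0.09]
[400.0, -300.0, 250.0, 60.0] [0.7638, -0.5095, -0.0798] [-0.0019, -0.001, -0.9898] rows>= 8.0
[520.5, -185.0, 150.0, 83.7] [1.1308, -0.7058, 0.1706] [-0.0017, -0.0014, -1.5165] rows>= 11.0
```

carry_out:
  series:
    - [0.1,-0.07,-0.04,0,0,-0.13,-1]
    - [0.2,-0.13,-0.08,0,0,-0.26,-1]
    - [0.3,-0.2,-0.08,0,0,-0.4,-1]
    - [0.4,-0.27,-0.08,0,0,-0.53,-1]
    - [0.5,-0.33,-0.08,0,0,-0.66,-1]
    - [0.6,-0.4,-0.08,0,0,-0.79,-1]
    - [0.69,-0.46,-0.08,0,0,-0.9,-1]
    - [0.76,-0.51,-0.08,0,0,-0.99,-1]

```text
time_s: 0.9
position: [399.7, -298.4, 250.3]
ee_rot: [-3.141, -0.001, 1.052]
contact_force: [-0.3, -1.5, 0.2]
width: 93.0
```

```bash
python3 go.py 520.5 -185 130 83.7
python3 - <<'E'
from h import *
o=snap("1")
for n in o:
    C=cloud(n,o[n][1])
    for nm,a in dict(blkL=(34,45,600,720,149,230),blkR=(34,45,470,570,-220,-150)).items():
        m=comp(C,*a); 
        if m is not None: print(n,nm,m.sum(),*rect(C[m]))
E
```

```text
t 0.9 pos [ 399.7 -298.4  250.3] rpy [-1.7998e+02 -3.0000e-02  6.0280e+01] w 93.0 F [-0.3 -1.5  0.2] q [-0.74 -0.16  1.72  0.    1.58 -0.23]
[520.5, -185.0, 130.0, 83.7] [0.3957, 0.1218, 0.301] [-0.0003, -0.0007, -0.5205] rows>= 5.0
top blkL 399 [650.7 175.5] [48.1 59.5] 2.0
top blkR 409 [ 520.  -185.8] [45.1 61.6] -6.0
scene blkL 428 [642.6 176.9] [55.1 80.7] -4.0
scene blkR 214 [ 520.  -184.2] [46.9 62.4] -5.0
```

carry_out:
  series:
    - [0.08,0.02,0.06,0,0,-0.1,-1]
    - [0.16,0.05,0.12,0,0,-0.21,-1]
    - [0.24,0.07,0.18,0,0,-0.31,-1]
    - [0.32,0.1,0.24,0,0,-0.42,-1]
    - [0.395,0.122,0.3,0,0,-0.52,-1]
    - [0.395,0.122,0.3,0,0,-0.52,-1]
    - [0.395,0.122,0.3,0,0,-0.52,-1]

```text
time_s: 1.7
position: [519.0, -188.1, 129.5]
ee_rot: [-3.139, -0.0, 1.455]
contact_force: [-0.6, -0.6, 1.2]
width: 92.9
```

```bash
python3 go.py 520 -185 50 84 520 -185 12 84
python3 - <<'E'
from h import *
o=snap("2")
C=cloud("scene",o["scene"][1])
crop("pics/scene2_raw.png","pics/scene2c.png",200,130,400,290,4)
crop("pics/top2_raw.png","pics/top2c.png",260,130,380,260,4)
E
```

```text
t 1.7 pos [ 519.  -188.1  129.5] rpy [-1.7985e+02 -2.0000e-02  8.3390e+01] w 92.9 F [-0.6 -0.6  1.2] q [-0.44  0.06  1.72 -0.    1.36 -0.32]
[520.0, -185.0, 50.0, 84.0] [0.008, 0.0022, 0.1988] [-0.0034, -0.0004, -0.0136] rows>= 2.0
[520.0, -185.0, 12.0, 84.0] [0.008, 0.0024, 0.2938] [-0.0034, -0.0004, -0.0136] rows>= 3.0
```

View pics/scene2c.png

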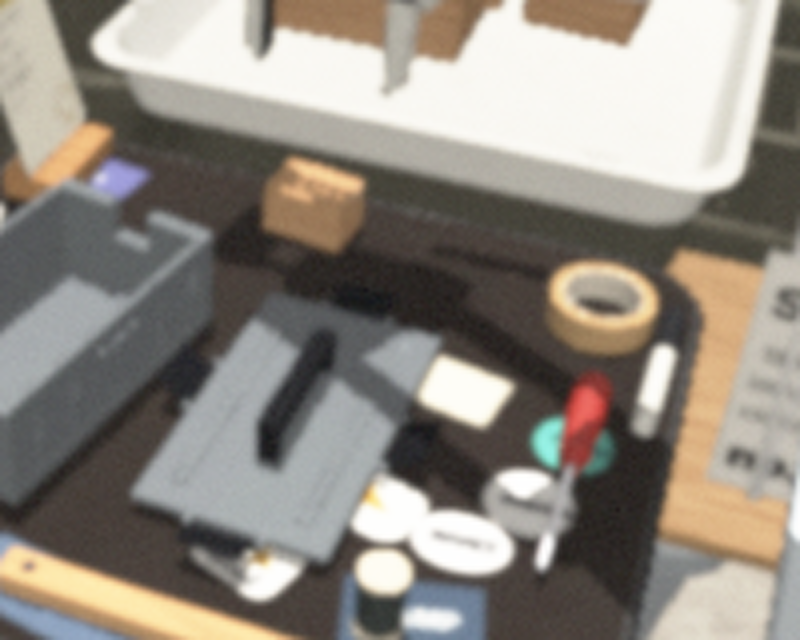

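View pics/top2c.png

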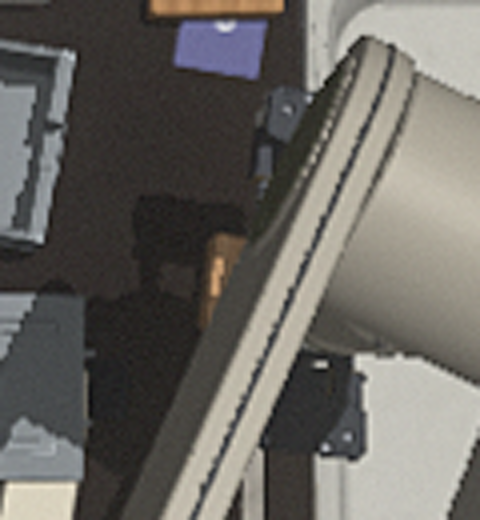

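carry_out:
  series:
    - [0.008,0.0024,0.05,0,0,-0.0136,-1]
    - [0.008,0.0024,0.1,0,0,-0.0136,-1]
    - [0.008,0.0024,0.15,0,0,-0.0136,-1]
    - [0.008,0.0024,0.18,0,0,-0.0136,-1]
    - [0.008,0.0024,0.21,0,0,-0.0136,-1]
    - [0.008,0.0024,0.24,0,0,-0.0136,-1]
    - [0.008,0.0024,0.27,0,0,-0.0136,-1]
    - [0.008,0.0024,0.29,0,0,-0.0136,-1]

```text
time_s: 2.6
position: [520.9, -185.1, 13.7]
ee_rot: [-3.141, -0.0, 1.466]
contact_force: [-0.5, -0.0, 0.4]
width: 92.8
```

carry_out:
  series:
    - [0,0,0,0,0,0,0]
    - [0,0,0,0,0,0,1]
    - [0,0,0,0,0,0,1]
    - [0,0,0,0,0,0,1]
    - [0,0,0,0,0,0,1]
    - [0,0,0,0,0,0,1]

```text
time_s: 3.2
position: [521.7, -185.3, 15.3]
ee_rot: [3.141, 0.0, 1.466]
contact_force: [1.1, 0.9, 2.7]
width: 61.7
```

```bash
python3 go.py 520 -185 160 84
```

```text
t 3.2 pos [ 521.7 -185.3   15.3] rpy [1.7994e+02 2.0000e-02 8.4020e+01] w 61.7 F [1.1 0.9 2.7] q [-0.43  0.2   1.8   0.    1.14 -0.33]
[520.0, -185.0, 160.0, 84.0] [0.0002, -0.0038, -0.3618] [0.0014, 0.0004, 0.0005] rows>= 3.0
```

carry_out:
  series:
    - [0,0,-0.05,0,0,0,1]
    - [0,0,-0.12,0,0,0,1]
    - [0,0,-0.22,0,0,0,1]
    - [0,0,-0.3,0,0,0.1,1]
    - [0,0,-0.36,0,0,0.25,1]
    - [0,0,-0.36,0,0,0.4,1]
    - [0,0,-0.36,0,0,0.55,1]
    - [0,0,-0.36,0,0,0.7,1]

```text
time_s: 4.0
position: [521.1, -185.1, 158.8]
ee_rot: [3.141, -0.0, 0.912]
contact_force: [-0.3, -0.2, -1.3]
width: 61.7
```

```bash
python3 go.py 580 -90 170 20 614 4 150 -8.8
```

```text
t 4.0 pos [ 521.1 -185.1  158.8] rpy [179.99  -0.    52.24] w 61.7 F [-0.3 -0.2 -1.3] q [-0.43  0.04  1.69  0.    1.41  0.22]
[580.0, -90.0, 170.0, 20.0] [0.2781, -0.0292, -0.0279] [0.0003, -0.0002, 0.7165] rows>= 4.0
[614.0, 4.0, 150.0, -8.8] [0.5159, -0.1059, 0.0221] [0.0002, -0.0003, 1.3565] rows>= 8.0
```

carry_out:
  series:
    - [0.06,-0.01,-0.02,0,0,0.14,1]
    - [0.13,-0.03,-0.02,0,0,0.29,1]
    - [0.2,-0.04,-0.02,0,0,0.44,1]
    - [0.27,-0.055,-0.02,0,0,0.58,1]
    - [0.34,-0.07,-0.02,0,0,0.72,1]
    - [0.41,-0.085,-0.01,0,0,0.86,1]
    - [0.47,-0.096,0,0,0,0.97,1]
    - [0.516,-0.106,0,0,0,1,1]

```text
time_s: 4.8
position: [613.0, 6.0, 157.6]
ee_rot: [-3.141, 0.001, 0.129]
contact_force: [-0.5, -0.3, -0.8]
width: 61.4
```

```bash
python3 go.py 614 4 140 -8.8
```

```text
t 4.8 pos [613.    6.  157.6] rpy [-1.7997e+02  8.0000e-02  7.3800e+00] w 61.4 F [-0.5 -0.3 -0.8] q [-0.07  0.2   1.52  0.    1.42  1.37]
[614.0, 4.0, 140.0, -8.8] [0.0019, 0.0054, 0.044] [-0.0003, 0.0018, 0.3596] rows>= 2.0
```

carry_out:
  series:
    - [0.002,0.005,0,0,0,0.14,1]
    - [0.002,0.005,0,0,0,0.28,1]
    - [0.002,0.005,0.02,0,0,0.36,1]
    - [0.002,0.005,0.044,0,0,0.36,1]
    - [0.002,0.005,0.044,0,0,0.36,1]

```text
time_s: 5.3
position: [612.7, 2.7, 138.8]
ee_rot: [3.141, 0.003, -0.15]
contact_force: [-0.6, 0.6, -1.5]
width: 61.5
```

```bash
python3 go.py 614 4 100 -8.8
python3 - <<'E'
from h import *
o=snap("3")
crop("pics/scene3_raw.png","pics/scene3c.png",110,130,310,290,4)
crop("pics/top3_raw.png","pics/top3c.png",160,100,300,240,4)
E
```

```text
t 5.3 pos [612.7   2.7 138.8] rpy [179.99   0.2   -8.57] w 61.5 F [-0.6  0.6 -1.5] q [-0.08  0.22  1.54  0.    1.39  1.64]
[614.0, 4.0, 100.0, -8.8] [0.003, -0.0038, 0.0969] [0.0003, 0.0044, 0.0052] rows>= 1.0
```

View pics/scene3c.png

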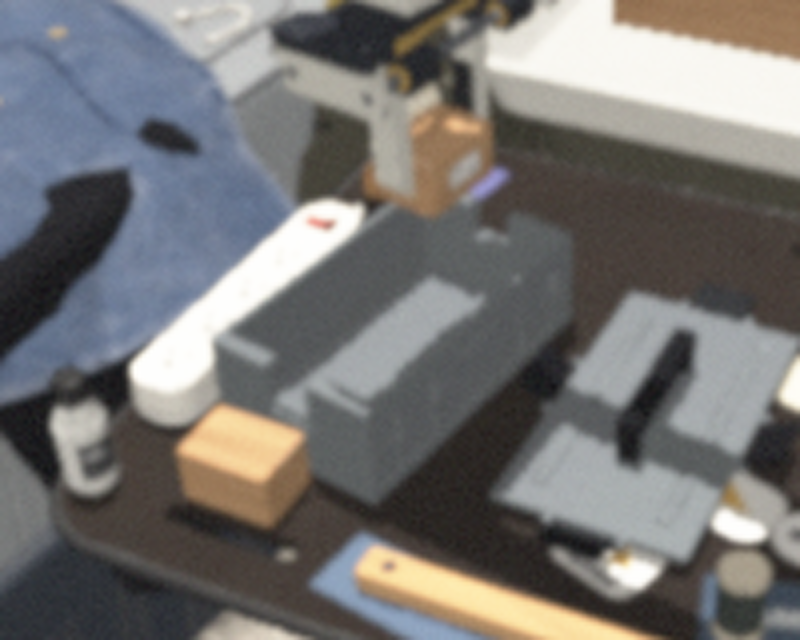

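View pics/top3c.png

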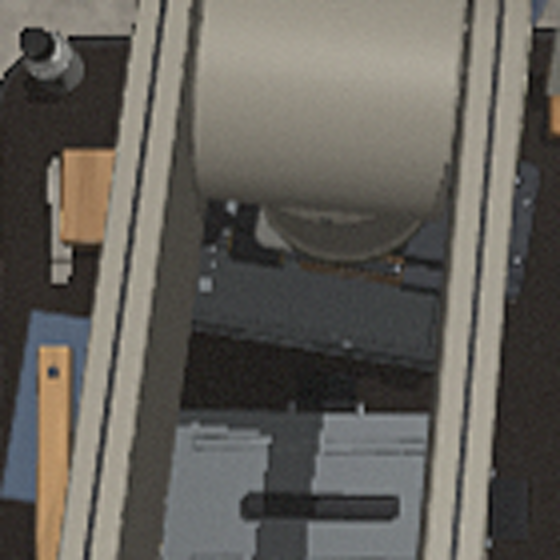

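carry_out:
  series:
    - [0.004,-0.008,0.02,0,0.004,0,1]
    - [0.004,-0.008,0.05,0,0.004,0.005,1]
    - [0.004,-0.008,0.08,0,0.004,0.005,1]
    - [0.004,-0.008,0.11,0,0.004,0.005,1]
    - [0.004,-0.008,0.14,0,0.004,0.005,1]
    - [0.004,-0.008,0.17,0,0.004,0.005,1]

```text
time_s: 6.0
position: [615.8, 5.5, 71.5]
ee_rot: [3.142, -0.002, -0.155]
contact_force: [-0.6, -0.1, -0.7]
width: 61.8
```

```bash
python3 go.py 614.2 6 40 -8.8 614.2 6 20.5 -8.8
```

```text
t 6.0 pos [615.8   5.5  71.5] rpy [ 1.7999e+02 -1.3000e-01 -8.9000e+00] w 61.8 F [-0.6 -0.1 -0.7] q [-0.07  0.28  1.59 -0.    1.27  1.65]
[614.2, 6.0, 40.0, -8.8] [-0.0044, -0.0007, 0.0789] [0.0001, -0.0029, -0.0023] rows>= 1.0
[614.2, 6.0, 20.5, -8.8] [-0.0045, -0.0007, 0.1276] [0.0001, -0.0029, -0.0023] rows>= 2.0
```

carry_out:
  series:
    - [-0.004,0,0.02,0,0,0,1]
    - [-0.004,0,0.04,0,0,0,1]
    - [-0.004,0,0.06,0,0,0,1]
    - [-0.004,0,0.08,0,0,0,1]
    - [-0.004,0,0.09,0,0,0,1]
    - [-0.004,0,0.1,0,0,0,1]
    - [-0.004,0,0.11,0,0,0,1]
    - [-0.004,0,0.115,0,0,0,1]

```text
time_s: 6.8
position: [614.7, 5.7, 26.8]
ee_rot: [-3.142, -0.003, -0.155]
contact_force: [-0.1, -0.4, -1.2]
width: 62.3
```

```bash
python3 go.py 614.2 6 20.5 -8.8
```

```text
t 6.8 pos [614.7   5.7  26.8] rpy [-180.     -0.18   -8.91] w 62.3 F [-0.1 -0.4 -1.2] q [-0.07  0.33  1.62 -0.    1.19  1.65]
[614.2, 6.0, 20.5, -8.8] [-0.0015, -0.0005, 0.0157] [-0.0, -0.0039, -0.0024] rows>= 1.0
```

carry_out:
  series:
    - [0,0,0.004,0,0,0,1]
    - [0,0,0.008,0,0,0,1]
    - [0,0,0.011,0,0,0,1]
    - [0,0,0.014,0,0,0,1]
    - [0,0,0.016,0,0,0,1]
    - [0,0,0.016,0,0,0,1]

```text
time_s: 7.4
position: [614.7, 5.7, 20.5]
ee_rot: [3.142, -0.003, -0.155]
contact_force: [0.3, -0.1, -1.2]
width: 61.5
```

carry_out:
  series:
    - [0,0,0.002,0,0,0,1]
    - [0,0,0.004,0,0,0,1]
    - [0,0,0.004,0,0,0,1]
    - [0,0,0.004,0,0,0,1]

```text
time_s: 7.8
position: [615.0, 5.7, 20.3]
ee_rot: [3.142, -0.003, -0.155]
contact_force: [-4.9, -0.0, 8.8]
width: 61.6
```

carry_out:
  series:
    - [0,0,-0.002,0,0,0,-0.3]
    - [0,0,-0.002,0,0,0,-0.42]
    - [0,0,-0.002,0,0,0,-0.46]
    - [0,0,-0.002,0,0,0,-0.46]

```text
time_s: 8.2
position: [614.7, 5.7, 19.7]
ee_rot: [-3.142, -0.003, -0.155]
contact_force: [1.2, -0.4, -0.2]
width: 67.4
```

carry_out:
  series:
    - [0,0,-0.02,0,0,0,-0.46]
    - [0,0,-0.06,0,0,0,-0.46]
    - [0,0,-0.12,0,0,0,-0.46]
    - [0,0,-0.2,0,0,0,-0.46]
    - [0,0,-0.28,0,0,0,-0.46]
    - [0,0,-0.36,0,0,0,-0.46]
    - [0,0,-0.42,0,0,0,-0.46]

```text
time_s: 8.9
position: [615.3, 5.8, 192.4]
ee_rot: [-3.141, -0.007, -0.155]
contact_force: [1.7, -0.0, -0.7]
width: 67.7
```

```bash
python3 go.py 610 150 180 60 650.5 180 150 91.7
python3 - <<'E'
from h import *
o=snap("4")
crop("pics/scene4_raw.png","pics/scene4c.png",110,130,310,290,4)
C=cloud("scene",o["scene"][1])
m=comp(C,36,55,540,700,-90,80); print(rect(C[m]),C[m][:,2].mean())
m=comp(C,36,43,610,720,150,230); print(rect(C[m]),C[m][:,2].mean())
C=cloud("top",o["top"][1])
m=comp(C,35,43,600,720,150,230); 
if m is not None: print(rect(C[m]),C[m][:,2].mean(),m.sum())
E
```

```text
t 8.9 pos [615.3   5.8 192.4] rpy [-179.98   -0.42   -8.9 ] w 67.7 F [ 1.7 -0.  -0.7] q [-0.07  0.18  1.49 -0.    1.47  1.65]
[610.0, 150.0, 180.0, 60.0] [-0.0691, -0.3542, 0.0306] [0.0052, -0.0085, -1.5312] rows>= 9.0
[650.5, 180.0, 150.0, 91.7] [0.0188, -0.4439, 0.1063] [0.0078, -0.0073, -2.2356] rows>= 12.0
(array([654.1,  -9.9]), array([ 80. , 173.6]), np.float32(46.8)) 45.6600223461939
(array([646.5, 176.6]), array([53.1, 70.9]), np.float32(-1.8)) 39.558522602335614
(array([654.4, 196.7]), array([ 6.4, 51.1]), np.float32(1.6)) 39.20915411380518 34
```

View pics/scene4c.png

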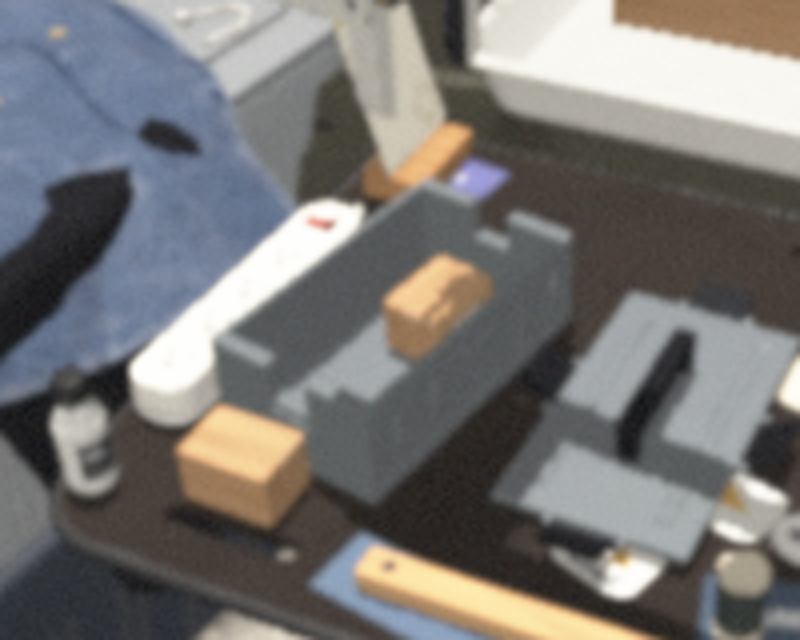

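carry_out:
  series:
    - [0,-0.06,0,0,0,-0.12,-0.46]
    - [0,-0.12,0,0,0,-0.25,-0.46]
    - [0,-0.18,0,0,0,-0.38,-0.5]
    - [0.005,-0.24,0,0,0,-0.51,-0.6]
    - [0.01,-0.3,0,0,0,-0.64,-0.65]
    - [0.015,-0.36,0,0,0,-0.77,-0.65]
    - [0.018,-0.41,0,0,0,-0.89,-0.65]
    - [0.019,-0.444,0,0,0,-0.99,-0.65]

```text
time_s: 9.8
position: [648.9, 181.6, 187.3]
ee_rot: [3.14, -0.002, 0.627]
contact_force: [-0.9, -0.6, 0.2]
width: 76.7
```

```bash
python3 go.py 650.5 180 150 91.8
```

```text
t 9.8 pos [648.9 181.6 187.3] rpy [ 1.7991e+02 -9.0000e-02  3.5920e+01] w 76.7 F [-0.9 -0.6  0.2] q [ 0.2   0.34  1.3  -0.    1.5   1.14]
[650.5, 180.0, 150.0, 91.8] [0.0007, 0.0053, 0.0933] [0.0029, -0.0009, -1.2418] rows>= 7.0
```

carry_out:
  series:
    - [0,0.005,0,0,0,-0.15,-0.65]
    - [0,0.005,0,0,0,-0.3,-0.65]
    - [0,0.005,0,0,0,-0.45,-0.65]
    - [0,0.005,0,0,0,-0.6,-0.65]
    - [0,0.005,0.02,0,0,-0.75,-0.65]
    - [0,0.005,0.05,0,0,-0.9,-0.65]
    - [0,0.005,0.09,0,0,-1.0,-0.65]

```text
time_s: 10.5
position: [650.8, 178.5, 152.1]
ee_rot: [3.137, -0.0, 1.412]
contact_force: [0.5, -0.2, 1.3]
width: 76.8
```

```bash
python3 go.py 650.5 180 120 91.8;  python3 - <<'E'
from h import *
o=snap("5")
crop("pics/scene5_raw.png","pics/scene5c.png",110,130,310,290,4)
C=cloud("scene",o["scene"][1])
m=comp(C,36,43,610,690,150,230); print(rect(C[m]),C[m][:,2].mean())
C=cloud("top",o["top"][1])
m=comp(C,35,43,600,720,150,230); 
if m is not None: print(rect(C[m]),C[m][:,2].mean(),m.sum())
E
```

```text
t 10.5 pos [650.8 178.5 152.1] rpy [ 1.7976e+02 -2.0000e-02  8.0910e+01] w 76.8 F [ 0.5 -0.2  1.3] q [ 0.19  0.36  1.34 -0.    1.44  0.35]
[650.5, 180.0, 120.0, 91.8] [0.0036, -0.0016, 0.0801] [0.0053, 0.0001, -0.2419] rows>= 2.0
(array([647.1, 176.1]), array([52. , 71.1]), np.float32(0.3)) 39.508849148897454
(array([650.7, 172.8]), array([37.4, 59.4]), np.float32(1.7)) 39.20727794399184 294
```

View pics/scene5c.png

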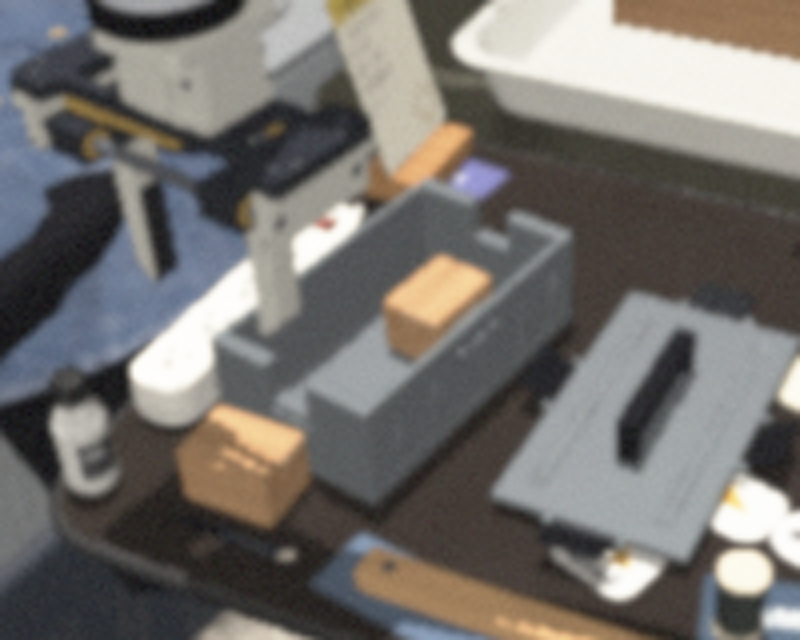

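carry_out:
  series:
    - [0.0036,-0.0016,0,0.005,0,-0.12,-0.65]
    - [0.0036,-0.0016,0.03,0.005,0,-0.24,-0.65]
    - [0.0036,-0.0016,0.08,0.005,0,-0.242,-0.65]
    - [0.0036,-0.0016,0.08,0.005,0,-0.242,-0.65]

```text
time_s: 11.0
position: [648.3, 179.6, 117.2]
ee_rot: [-3.136, 0.001, 1.595]
contact_force: [-0.7, -0.1, -1.0]
width: 76.6
```

```bash
python3 go.py 650.5 180 60 91.8 650.5 180 14 91.8
```

```text
t 11.0 pos [648.3 179.6 117.2] rpy [-1.7968e+02  6.0000e-02  9.1400e+01] w 76.6 F [-0.7 -0.1 -1. ] q [ 0.19  0.39  1.37 -0.    1.39  0.17]
[650.5, 180.0, 60.0, 91.8] [0.0011, 0.0063, 0.1429] [-0.0072, 0.0012, -0.009] rows>= 2.0
[650.5, 180.0, 14.0, 91.8] [0.0012, 0.0069, 0.2579] [-0.0072, 0.0012, -0.009] rows>= 3.0
```

carry_out:
  series:
    - [0.001,0.005,0.02,-0.005,0,-0.009,-0.65]
    - [0.001,0.005,0.06,-0.005,0,-0.009,-0.65]
    - [0.001,0.005,0.1,-0.005,0,-0.009,-0.65]
    - [0.001,0.005,0.13,-0.005,0,-0.009,-0.65]
    - [0.001,0.005,0.14,-0.005,0,-0.009,-0.65]
    - [0.001,0.005,0.14,-0.005,0,-0.009,-0.65]

```text
time_s: 11.6
position: [651.3, 180.2, 62.4]
ee_rot: [3.141, 0.001, 1.604]
contact_force: [-0.1, -0.1, 0.1]
width: 77.3
```

```bash
python3 go.py 650.5 180 14.5 91.8
```

```text
t 11.6 pos [651.3 180.2  62.4] rpy [1.7995e+02 3.0000e-02 9.1930e+01] w 77.3 F [-0.1 -0.1  0.1] q [ 0.19  0.44  1.41 -0.    1.29  0.16]
[650.5, 180.0, 14.5, 91.8] [-0.0003, -0.0021, 0.1196] [0.001, 0.0007, 0.0029] rows>= 1.0
```

carry_out:
  series:
    - [0,-0.002,0.03,0,0,0,-0.65]
    - [0,-0.002,0.06,0,0,0,-0.65]
    - [0,-0.002,0.09,0,0,0,-0.65]
    - [0,-0.002,0.11,0,0,0,-0.65]
    - [0,-0.002,0.12,0,0,0,-0.65]
    - [0,-0.002,0.12,0,0,0,-0.65]

```text
time_s: 12.2
position: [650.8, 180.2, 14.7]
ee_rot: [3.14, 0.0, 1.605]
contact_force: [-0.6, -0.7, -0.0]
width: 76.6
```

carry_out:
  series:
    - [0,0,0,0,0,0,0]
    - [0,0,0,0,0,0,1]
    - [0,0,0,0,0,0,1]
    - [0,0,0,0,0,0,1]
    - [0,0,0,0,0,0,1]
    - [0,0,0,0,0,0,1]

```text
time_s: 12.8
position: [652.1, 180.5, 16.7]
ee_rot: [3.137, -0.0, 1.605]
contact_force: [-0.2, -0.8, 3.7]
width: 61.9
```

```bash
python3 go.py 650.5 180 150 91.8
```

```text
t 12.8 pos [652.1 180.5  16.7] rpy [179.75  -0.    91.94] w 61.9 F [-0.2 -0.8  3.7] q [ 0.19  0.49  1.43 -0.    1.21  0.16]
[650.5, 180.0, 150.0, 91.8] [-0.0011, -0.0027, -0.3334] [0.0057, -0.0001, 0.0032] rows>= 3.0
```

carry_out:
  series:
    - [0,0,-0.05,0,0,0,1]
    - [0,0,-0.12,0,0,0,1]
    - [0,0,-0.22,0,0,0,1]
    - [0,0,-0.3,0,0,0,1]
    - [0,0,-0.35,0,0,0,1]
    - [0,0,-0.35,0,0,0,1]

```text
time_s: 13.4
position: [653.2, 180.8, 160.1]
ee_rot: [3.132, -0.001, 1.605]
contact_force: [0.7, -0.4, -0.4]
width: 61.8
```

```bash
python3 go.py 627.8 93.9 155 81.2
```

```text
t 13.4 pos [653.2 180.8 160.1] rpy [ 1.7946e+02 -5.0000e-02  9.1940e+01] w 61.8 F [ 0.7 -0.4 -0.4] q [ 0.19  0.36  1.33 -0.    1.44  0.16]
[627.8, 93.9, 155.0, 81.2] [-0.215, -0.071, 0.0119] [0.0119, -0.0022, 0.2386] rows>= 2.0
```

carry_out:
  series:
    - [-0.05,-0.018,0,0.003,0,0.06,1]
    - [-0.11,-0.036,0,0.006,0,0.12,1]
    - [-0.16,-0.053,0,0.01,0,0.18,1]
    - [-0.2,-0.066,0.01,0.01,0,0.239,1]
    - [-0.215,-0.071,0.01,0.01,0,0.239,1]
    - [-0.215,-0.071,0.01,0.01,0,0.239,1]
    - [-0.215,-0.071,0.01,0.01,0,0.239,1]

```text
time_s: 14.1
position: [625.6, 94.0, 151.4]
ee_rot: [-3.137, -0.0, 1.418]
contact_force: [1.2, 1.0, -1.2]
width: 62.0
```

```bash
python3 go.py 627.8 93.9 75 81.2;python3 - <<'E'
from h import *
o=snap("6",which=("scene",))
crop("pics/scene6_raw.png","pics/scene6c.png",110,100,310,260,4)
E
```

```text
t 14.1 pos [625.6  94.  151.4] rpy [-179.71   -0.     81.24] w 62.0 F [ 1.2  1.  -1.2] q [0.07 0.26 1.46 0.   1.42 0.22]
[627.8, 93.9, 75.0, 81.2] [0.0005, 0.0063, 0.1911] [-0.0064, -0.0, 0.0008] rows>= 2.0
```

View pics/scene6c.png

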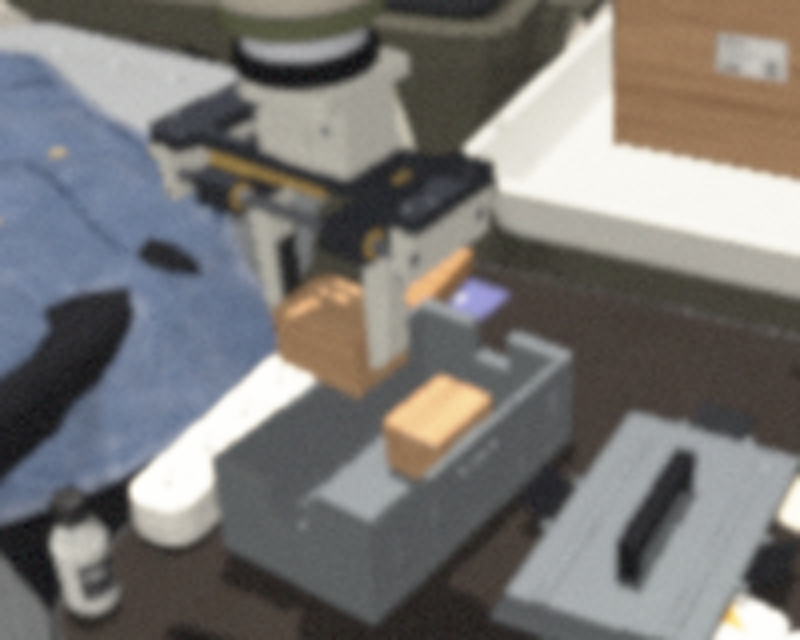

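carry_out:
  series:
    - [0,0.004,0.03,-0.004,0,0,1]
    - [0,0.004,0.06,-0.004,0,0,1]
    - [0,0.004,0.1,-0.004,0,0,1]
    - [0,0.004,0.13,-0.004,0,0,1]
    - [0,0.004,0.15,-0.004,0,0,1]
    - [0,0.004,0.15,-0.004,0,0,1]
    - [0,0.004,0.15,-0.004,0,0,1]

```text
time_s: 14.85
position: [627.0, 93.2, 91.7]
ee_rot: [-3.14, 0.0, 1.417]
contact_force: [-0.4, 0.2, -0.0]
width: 62.0
```

```bash
python3 go.py 627.8 93.9 40 81.2  627.8 93.9 22 81.2
```

```text
t 14.85 pos [627.   93.2  91.7] rpy [-1.799e+02  2.000e-02  8.119e+01] w 62.0 F [-0.4  0.2 -0. ] q [0.07 0.31 1.52 0.   1.32 0.22]
[627.8, 93.9, 40.0, 81.2] [0.002, 0.0021, 0.1293] [-0.0022, 0.0005, -0.0003] rows>= 2.0
[627.8, 93.9, 22.0, 81.2] [0.002, 0.0021, 0.1743] [-0.0022, 0.0005, -0.0003] rows>= 2.0
```

carry_out:
  series:
    - [0.002,0.002,0.02,-0.002,0,0,1]
    - [0.002,0.002,0.05,-0.002,0,0,1]
    - [0.002,0.002,0.08,-0.002,0,0,1]
    - [0.002,0.002,0.11,-0.002,0,0,1]
    - [0.002,0.002,0.13,-0.002,0,0,1]
    - [0.002,0.002,0.145,-0.002,0,0,1]
    - [0.002,0.002,0.155,-0.002,0,0,1]
    - [0.002,0.002,0.16,-0.002,0,0,1]

```text
time_s: 15.65
position: [627.7, 93.9, 27.4]
ee_rot: [-3.141, 0.0, 1.417]
contact_force: [-0.2, -0.7, -0.8]
width: 61.9
```

carry_out:
  series:
    - [0,0,0.003,0,0,0,1]
    - [0,0,0.006,0,0,0,1]
    - [0,0,0.009,0,0,0,1]
    - [0,0,0.012,0,0,0,1]
    - [0,0,0.014,0,0,0,1]
    - [0,0,0.014,0,0,0,1]

```text
time_s: 16.25
position: [627.7, 93.9, 22.1]
ee_rot: [-3.141, 0.0, 1.417]
contact_force: [0.2, -0.5, -1.2]
width: 62.0
```

carry_out:
  series:
    - [0,0,0.002,0,0,0,1]
    - [0,0,0.004,0,0,0,1]
    - [0,0,0.006,0,0,0,1]
    - [0,0,0.006,0,0,0,1]

```text
time_s: 16.65
position: [627.8, 93.9, 21.7]
ee_rot: [3.142, 0.0, 1.417]
contact_force: [-8.8, -0.9, 13.5]
width: 61.9
```

carry_out:
  series:
    - [0,0,-0.003,0,0,0,-0.3]
    - [0,0,-0.003,0,0,0,-0.4]
    - [0,0,-0.003,0,0,0,-0.44]
    - [0,0,-0.003,0,0,0,-0.44]

```text
time_s: 17.05
position: [627.7, 93.9, 20.8]
ee_rot: [-3.141, 0.0, 1.417]
contact_force: [1.1, -0.1, -0.0]
width: 67.1
```

carry_out:
  series:
    - [0,0,-0.02,0,0,0,-0.44]
    - [0,0,-0.06,0,0,0,-0.44]
    - [0,0,-0.12,0,0,0,-0.44]
    - [0,0,-0.2,0,0,0,-0.44]
    - [0,0,-0.28,0,0,0,-0.3]
    - [0,0,-0.36,0,0,0,0]
    - [0,0,-0.42,0,0,0,0.2]

```text
time_s: 17.75
position: [628.8, 94.1, 193.6]
ee_rot: [3.137, -0.001, 1.417]
contact_force: [0.4, 0.2, -0.3]
width: 49.2
```

```bash
python3 - <<'E'
from h import *
o=snap("7")
crop("pics/scene7_raw.png","pics/scene7c.png",110,130,310,290,4)
for n in o:
  C=cloud(n,o[n][1])
  m=comp(C,10,20,330,560,185,230); print(n,rect(C[m]) if m is not None else None)
E
python3 go.py 448.5 204 190 1.8
```

```text
top (array([478.4, 203.8]), array([ 22.9, 146.4]), np.float32(2.2))
scene (array([449.6, 205.8]), array([ 24.4, 208.6]), np.float32(1.6))
t 17.85 pos [630.8  94.2 196.1] rpy [ 1.7945e+02 -1.1000e-01  8.1190e+01] w 41.3 F [ 0.8  0.1 -0.1] q [ 0.07  0.23  1.42 -0.    1.48  0.22]
[448.5, 204.0, 190.0, 1.8] [0.2015, -0.4925, 0.0108] [0.0086, -0.0104, 1.7641] rows>= 10.0
```

View pics/scene7c.png

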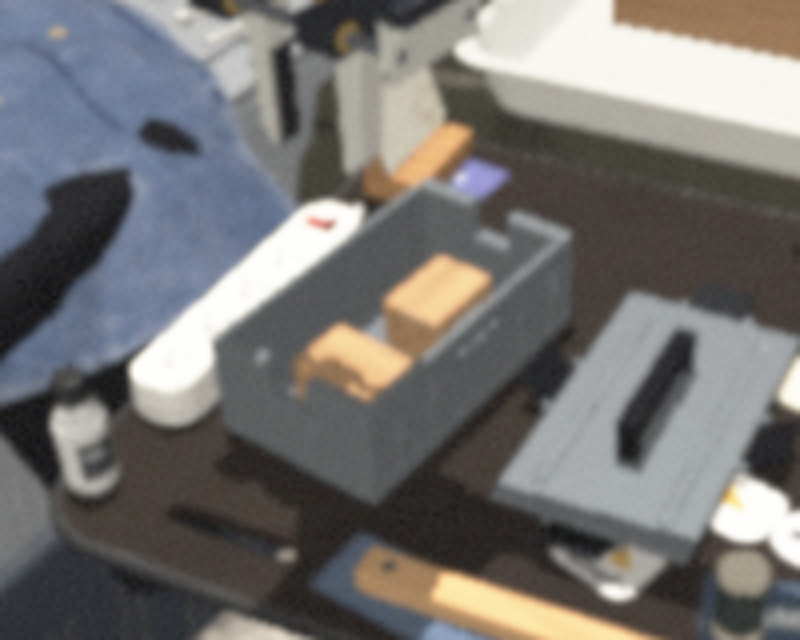

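carry_out:
  series:
    - [0.02,-0.06,0,0,0,0.13,0.15]
    - [0.045,-0.12,0,0,0,0.26,0.15]
    - [0.07,-0.18,0,0,0,0.39,0.15]
    - [0.1,-0.24,0,0,0,0.52,0.15]
    - [0.12,-0.3,0,0,0,0.65,0.15]
    - [0.15,-0.36,0,0,0,0.78,0.15]
    - [0.17,-0.42,0,0,0,0.9,0.15]
    - [0.2,-0.48,0,0,0,1.0,0.15]

```text
time_s: 18.65
position: [449.0, 202.5, 188.6]
ee_rot: [3.141, 0.001, 0.627]
contact_force: [-0.1, -0.1, 0.3]
width: 39.5
```

```bash
python3 go.py 448.6 204.4 130 1.8
```

```text
t 18.65 pos [449.  202.5 188.6] rpy [1.7999e+02 4.0000e-02 3.5950e+01] w 39.5 F [-0.1 -0.1  0.3] q [ 0.32 -0.15  1.82 -0.    1.47  1.26]
[448.6, 204.4, 130.0, 1.8] [0.002, -0.0043, 0.1465] [0.0005, 0.0009, 0.7589] rows>= 4.0
```

carry_out:
  series:
    - [0,0,0,0,0,0.15,0.15]
    - [0,0,0.02,0,0,0.3,0.15]
    - [0,-0.002,0.05,0,0,0.45,0.15]
    - [0.002,-0.004,0.09,0,0,0.6,0.15]
    - [0.002,-0.004,0.13,0,0,0.72,0.15]
    - [0.002,-0.004,0.146,0,0,0.759,0.15]
    - [0.002,-0.004,0.146,0,0,0.759,0.15]
    - [0.002,-0.004,0.146,0,0,0.759,0.15]

```text
time_s: 19.45
position: [449.8, 204.1, 130.6]
ee_rot: [3.141, 0.0, 0.037]
contact_force: [0.5, 0.5, 0.0]
width: 39.3
```

```bash
python3 go.py 448.6 204.4 60 1.8  448.6 204.4 4 1.8
python3 - <<'E'
from h import *
o=snap("8")
crop("pics/scene8_raw.png","pics/scene8c.png",160,170,360,330,4)
for n in o:
  C=cloud(n,o[n][1])
  m=comp(C,10,20,330,560,185,230); print(n,rect(C[m]) if m is not None else None)
E
```

```text
t 19.45 pos [449.8 204.1 130.6] rpy [1.7998e+02 2.0000e-02 2.1000e+00] w 39.3 F [0.5 0.5 0. ] q [ 0.32 -0.1   1.88 -0.    1.36  1.86]
[448.6, 204.4, 60.0, 1.8] [-0.003, -0.0009, 0.1765] [0.0005, 0.0004, 0.0066] rows>= 2.0
[448.6, 204.4, 4.0, 1.8] [-0.003, -0.0009, 0.3165] [0.0005, 0.0004, 0.0066] rows>= 3.0
top (array([518. , 205.3]), array([22.6, 67.4]), np.float32(2.4))
scene (array([449.6, 205.7]), array([ 25. , 209.2]), np.float32(1.7))
```

View pics/scene8c.png

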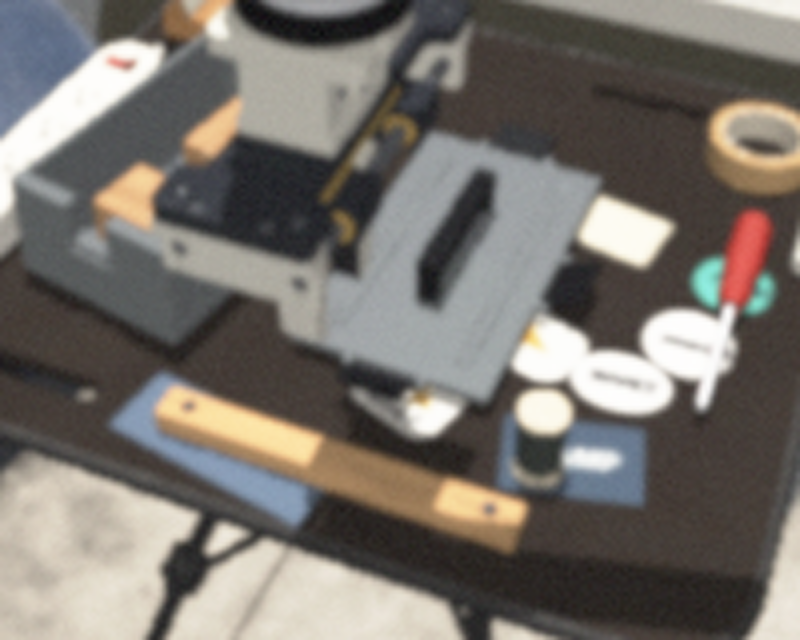

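carry_out:
  series:
    - [-0.003,-0.001,0.04,0,0,0,0.15]
    - [-0.003,-0.001,0.09,0,0,0,0.15]
    - [-0.003,-0.001,0.14,0,0,0,0.15]
    - [-0.003,-0.001,0.19,0,0,0,0.15]
    - [-0.003,-0.001,0.23,0,0,0,0.15]
    - [-0.003,-0.001,0.26,0,0,0,0.15]
    - [-0.003,-0.001,0.28,0,0,0,0.15]
    - [-0.003,-0.001,0.285,0,0,0,0.15]

```text
time_s: 20.35
position: [448.5, 204.4, 16.0]
ee_rot: [3.141, 0.001, 0.036]
contact_force: [0.4, 0.0, -0.5]
width: 39.6
```

```bash
python3 go.py 448.6 204.4 4 1.8
```

```text
t 20.35 pos [448.5 204.4  16. ] rpy [1.7997e+02 5.0000e-02 2.0400e+00] w 39.6 F [ 0.4  0.  -0.5] q [ 0.32  0.05  1.97 -0.    1.13  1.86]
[448.6, 204.4, 4.0, 1.8] [0.0003, 0.0, 0.0301] [0.0007, 0.001, 0.0053] rows>= 1.0
```

carry_out:
  series:
    - [0,0,0.01,0,0,0.004,0.15]
    - [0,0,0.02,0,0,0.004,0.15]
    - [0,0,0.028,0,0,0.004,0.15]
    - [0,0,0.028,0,0,0.004,0.15]

```text
time_s: 20.75
position: [448.6, 204.4, 5.1]
ee_rot: [3.141, 0.0, 0.032]
contact_force: [-0.0, -0.8, 0.5]
width: 39.5
```

carry_out:
  series:
    - [0,0,0,0,0,0,0.4]
    - [0,0,0,0,0,0,1]
    - [0,0,0,0,0,0,1]
    - [0,0,0,0,0,0,1]
    - [0,0,0,0,0,0,1]
    - [0,0,0,0,0,0,1]

```text
time_s: 21.35
position: [448.9, 204.5, 5.6]
ee_rot: [3.141, -0.0, 0.032]
contact_force: [-0.0, -0.3, 2.6]
width: 21.7
```

carry_out:
  series:
    - [0,0,-0.04,0,0,0,1]
    - [0,0,-0.1,0,0,0,1]
    - [0,0,-0.2,0,0,0,1]
    - [0,0,-0.3,0,0,0,1]
    - [0,0,-0.38,0,0,0,1]
    - [0,0,-0.4,0,0,-0.1,1]
    - [0,0,-0.4,0,0,-0.25,1]
    - [0,0,-0.4,0,0,-0.4,1]

```text
time_s: 22.15
position: [449.0, 204.7, 165.8]
ee_rot: [3.141, -0.001, 0.351]
contact_force: [0.6, -0.3, -2.4]
width: 21.7
```

```bash
python3 go.py 620 43.5 165 81.2
```

```text
t 22.15 pos [449.  204.7 165.8] rpy [ 1.7998e+02 -4.0000e-02  2.0130e+01] w 21.7 F [ 0.6 -0.3 -2.4] q [ 0.32 -0.13  1.85 -0.    1.43  1.54]
[620.0, 43.5, 165.0, 81.2] [0.2628, 0.5254, 0.0024] [0.0008, -0.0007, -1.3572] rows>= 8.0
```

carry_out:
  series:
    - [0.03,0.06,0,0,0,-0.12,1]
    - [0.06,0.12,0,0,0,-0.25,1]
    - [0.09,0.18,0,0,0,-0.38,1]
    - [0.12,0.24,0,0,0,-0.5,1]
    - [0.15,0.3,0,0,0,-0.63,1]
    - [0.18,0.36,0,0,0,-0.76,1]
    - [0.21,0.42,0,0,0,-0.88,1]
    - [0.24,0.48,0,0,0,-1.0,1]

```text
time_s: 22.95
position: [604.7, 55.8, 164.8]
ee_rot: [-3.141, 0.001, 1.136]
contact_force: [0.1, 1.1, -0.5]
width: 21.6
```

```bash
python3 go.py 620 43.5 150 81.2
```

```text
t 22.95 pos [604.7  55.8 164.8] rpy [-1.7996e+02  3.0000e-02  6.5070e+01] w 21.6 F [ 0.1  1.1 -0.5] q [ 0.01  0.18  1.53 -0.    1.43  0.44]
[620.0, 43.5, 150.0, 81.2] [-0.0117, 0.0476, 0.037] [-0.001, 0.0006, -0.3584] rows>= 2.0
```

carry_out:
  series:
    - [-0.004,0.02,0,0,0,-0.12,1]
    - [-0.008,0.035,0.02,0,0,-0.25,1]
    - [-0.012,0.047,0.037,0,0,-0.358,1]
    - [-0.012,0.047,0.037,0,0,-0.358,1]
    - [-0.012,0.047,0.037,0,0,-0.358,1]
    - [-0.012,0.047,0.037,0,0,-0.358,1]

```text
time_s: 23.55
position: [619.2, 44.5, 150.9]
ee_rot: [3.141, 0.0, 1.411]
contact_force: [-0.4, 0.3, -0.2]
width: 21.7
```

```bash
python3 go.py 620 43.5 100 81.2
python3 - <<'E'
from h import *
o=snap("9")
crop("pics/scene9_raw.png","pics/scene9c.png",110,100,310,260,4)
crop("pics/top9_raw.png","pics/top9c.png",150,80,320,220,4)
E
```

```text
t 23.55 pos [619.2  44.5 150.9] rpy [1.7998e+02 1.0000e-02 8.0860e+01] w 21.7 F [-0.4  0.3 -0.2] q [-0.01  0.22  1.51 -0.    1.41  0.15]
[620.0, 43.5, 100.0, 81.2] [-0.0021, 0.0023, 0.1274] [0.0004, 0.0003, -0.0075] rows>= 2.0
```

View pics/scene9c.png

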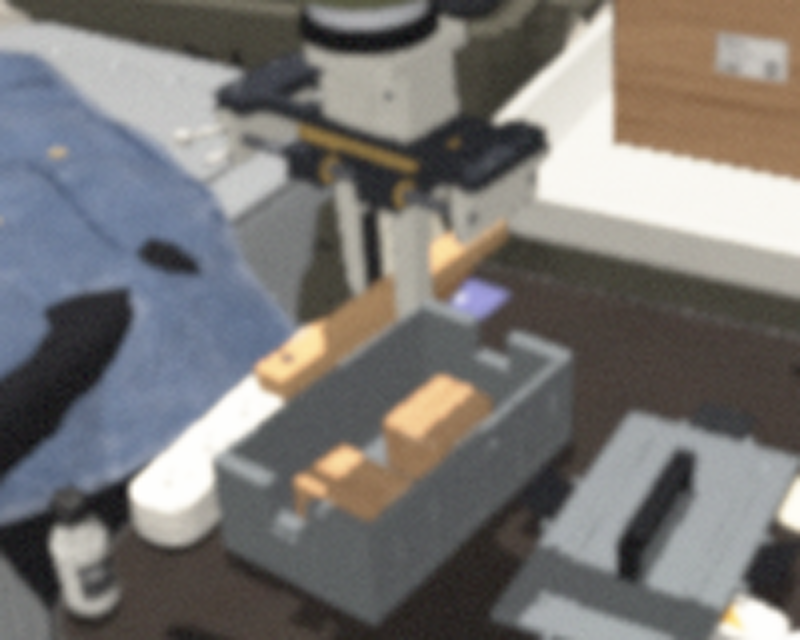

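View pics/top9c.png

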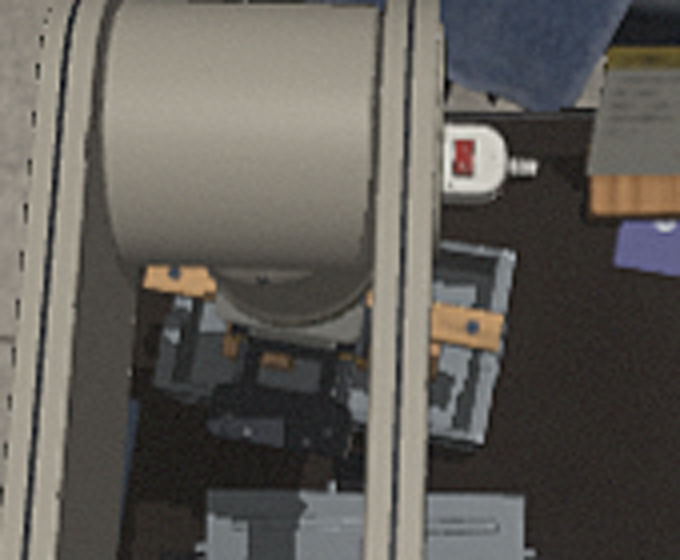

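Run:
```python
from h import *
for n in("scene","top"):
    p=cv2.imread(f"pics/{n}9_raw.png"); d=np.load(f"pics/{n}9d.npy"); C=cloud(n,d)
    hsv=cv2.cvtColor(p,cv2.COLOR_BGR2HSV)
    m=(C[...,2]>154)&(C[...,2]<170)&(C[...,0]>560)&(C[...,0]<680)&(C[...,1]>-90)&(C[...,1]<180)&(hsv[...,1]>70)&(hsv[...,0]<25)&(hsv[...,0]>8)
    P=C[m]; print(n,len(P),rect(P),P[:,2].mean(), P[P[:,1].argmin()].round(1),P[P[:,1].argmax()].round(1))
    th=np.radians(81.2);u=np.array([np.cos(th),np.sin(th)]);v=np.array([u[1],-u[0]])
    q=P[:,:2]-[620,43.5]; a=q@u;b=q@v
    print(np.percentile(a,[0.5,99.5]).round(1)); 
    for lo,hi in((-110,-60),(60,110)): k=(a>lo)&(a<hi); print('x',np.percentile(b[k],[2,50,98]).round(1),k.sum())
    # box rim now
    m=(C[...,2]>68)&(C[...,2]<80)&(C[...,0]>500)&(C[...,0]<705)&(C[...,1]>-110)&(C[...,1]<170)&(hsv[...,1]<60)
    print('rim',rect(C[m]))
```

```text
scene 432 (array([619.4,  48.1]), array([ 24.4, 206.8]), np.float32(80.8)) 160.4852973083771 [594.6 -52.6 154.4] [625.2 151.9 155.8]
[-96.1 107. ]
x [-13.6 -11.9   7.3] 34
x [-11.5  -4.8   9.1] 157
rim (array([620.8,  44.6]), array([126. , 216.8]), np.float32(81.0))
top 263 (array([617.3,  44.2]), array([ 22. , 208.4]), np.float32(81.3)) 160.68803974926132 [608.4 -59.4 159.2] [628.1 148.  159. ]
[-103.5  104.1]
x [-13.2  -2.8   7.6] 152
x [-12.   -5.6   4. ] 107
rim (array([620. ,  42.6]), array([124.4, 213.9]), np.float32(81.3))
```

carry_out:
  series:
    - [-0.003,0.003,0.03,0,0,-0.007,1]
    - [-0.003,0.003,0.07,0,0,-0.007,1]
    - [-0.003,0.003,0.11,0,0,-0.007,1]
    - [-0.003,0.003,0.14,0,0,-0.007,1]
    - [-0.003,0.003,0.16,0,0,-0.007,1]
    - [-0.003,0.003,0.17,0,0,-0.007,1]
    - [-0.003,0.003,0.17,0,0,-0.007,1]
    - [-0.003,0.003,0.17,0,0,-0.007,1]

```text
time_s: 24.45
position: [620.7, 42.8, 83.2]
ee_rot: [3.141, 0.0, 1.418]
contact_force: [0.3, 0.3, -0.7]
width: 21.6
```

```bash
cat > barm.py <<'E'
from h import *
import sys
t=sys.argv[1]; zb=float(sys.argv[2])
o=snap(t)
for n in("scene","top"):
    p=cv2.imread(f"pics/{n}{t}_raw.png"); C=cloud(n,o[n][1])
    hsv=cv2.cvtColor(p,cv2.COLOR_BGR2HSV)
    wood=(hsv[...,1]>70)&(hsv[...,0]<25)&(hsv[...,0]>8)
    reg=(C[...,0]>540)&(C[...,0]<705)&(C[...,1]>-110)&(C[...,1]<180)
    m=reg&wood&(abs(C[...,2]-zb)<6)
    r=reg&~wood&(hsv[...,1]<70)&(C[...,2]>68)&(C[...,2]<79)
    R_=rect(C[r]); print(n,'rim',R_); c=R_[0]
    th=np.radians(R_[2]);u=np.array([np.cos(th),np.sin(th)]);v=np.array([u[1],-u[0]])
    P=C[m]; print(' bar',len(P),rect(P),P[:,2].mean().round(1))
    a=(P[:,:2]-c)@u;b=(P[:,:2]-c)@v
    print(' along',a.min().round(1),a.max().round(1))
    for lo,hi in((-112,-70),(70,112)):
        k=(a>lo)&(a<hi); print('  across at',lo,hi,np.percentile(b[k],[1,50,99]).round(1) if k.sum() else None,k.sum())
        q=(C[...,:2]-c); aa=q@u; bb=q@v; sg=1 if lo>0 else -1
        k=reg&(abs(aa*sg-101)<5)&(abs(bb)<25)&(C[...,2]>66)&~wood&(hsv[...,1]<70)&(C[...,2]<79)
        B=bb[k]; print('  notch edges',B[B<0].max().round(1) if (B<0).any() else None,B[B>0].min().round(1) if (B>0).any() else None)
E
python3 go.py 620 43.5 100 81.2; python3 barm.py 10 97
python3 - <<'E'
from h import *
crop("pics/scene10_raw.png","pics/scene10c.png",110,130,310,290,4)
crop("pics/top10_raw.png","pics/top10c.png",150,80,320,220,4)
E
```

```text
t 24.45 pos [620.7  42.8  83.2] rpy [1.7995e+02 1.0000e-02 8.1270e+01] w 21.6 F [ 0.3  0.3 -0.7] q [-0.01  0.29  1.56 -0.    1.29  0.14]
[620.0, 43.5, 100.0, 81.2] [0.0014, -0.002, -0.0421] [0.0012, 0.0003, 0.0016] rows>= 1.0
scene rim (array([620.9,  45.3]), array([126.4, 215.5]), np.float32(80.9))
 bar 319 (array([617. ,  64.1]), array([ 37. , 172.3]), np.float32(80.3)) 94.1
 along -68.4 103.9
  across at -112 -70 None 0
  notch edges -15.8 None
  across at 70 112 [-11.1  -1.2  10.5] 97
  notch edges -13.8 14.3
top rim (array([619.5,  41.2]), array([124.3, 211.3]), np.float32(81.4))
 bar 163 (array([619. ,  40.5]), array([ 21.8, 203.6]), np.float32(81.2)) 93.3
 along -102.6 101.0
  across at -112 -70 [-11.2  -1.2   9.8] 89
  notch edges -16.5 14.4
  across at 70 112 [-10.9  -6.4  -0.7] 39
  notch edges -15.0 None
```

View pics/scene10c.png

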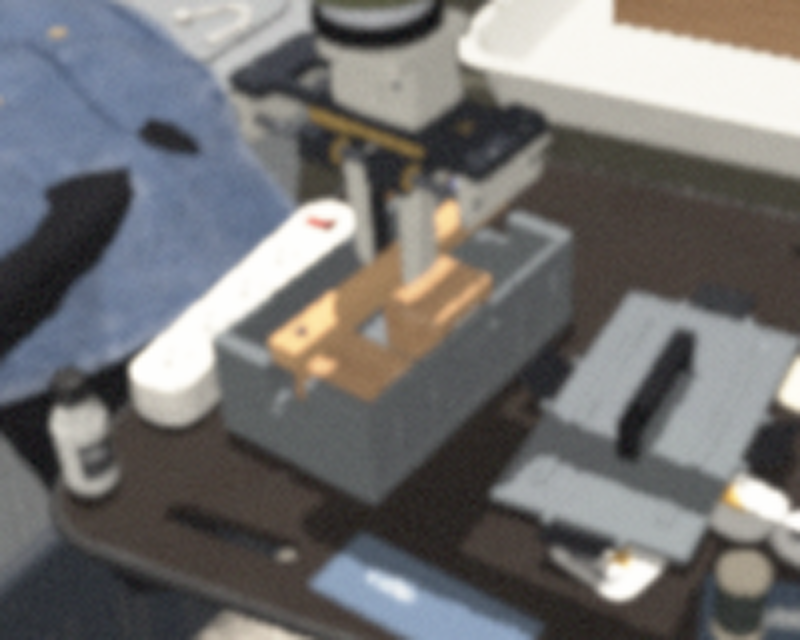

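View pics/top10c.png

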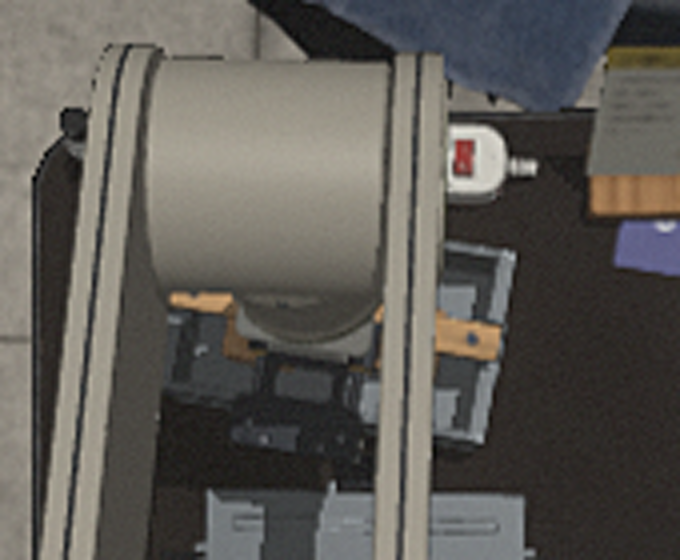

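carry_out:
  series:
    - [0,0,0.02,0,0,0,1]
    - [0,0,0.04,0,0,0,1]
    - [0,0,0.055,0,0,0,1]
    - [0,0,0.062,0,0,0,1]
    - [0,0,0.066,0,0,0,1]
    - [0,0,0.068,0,0,0,1]
    - [0,0,0.068,0,0,0,1]

```text
time_s: 25.25
position: [620.3, 42.8, 55.5]
ee_rot: [3.141, 0.0, 1.419]
contact_force: [0.4, 0.5, -0.3]
width: 21.3
```

```bash
python3 go.py 620.7 42.8 53 81.2; python3 barm.py 11 68
```

```text
t 25.25 pos [620.3  42.8  55.5] rpy [1.7999e+02 2.0000e-02 8.1280e+01] w 21.3 F [ 0.4  0.5 -0.3] q [-0.01  0.32  1.58 -0.    1.24  0.14]
[620.7, 42.8, 53.0, 81.2] [0.0001, 0.0009, 0.0062] [0.0002, 0.0004, 0.0017] rows>= 1.0
scene rim (array([620.6,  44.5]), array([126.5, 217.4]), np.float32(80.7))
 bar 319 (array([624.2,  67.4]), array([ 29.6, 169.8]), np.float32(83.5)) 66.1
 along -61.5 107.2
  across at -112 -70 None 0
  notch edges None None
  across at 70 112 [-17.8  -2.   10.7] 99
  notch edges -20.2 14.2
top rim (array([619. ,  37.4]), array([124.3, 203.4]), np.float32(81.1))
 bar 171 (array([618.6,  40.1]), array([ 21.7, 203.1]), np.float32(81.0)) 65.3
 along -99.0 104.1
  across at -112 -70 [-11.8  -0.8   9.7] 86
  notch edges -16.4 15.4
  across at 70 112 [-11.5  -7.5  -3.6] 40
  notch edges -17.6 None
```

Inside the notches; lower the last bit until contact.

carry_out:
  series:
    - [0,0,0.002,0,0,0,1]
    - [0,0,0.004,0,0,0,1]
    - [0,0,0.006,0,0,0,1]
    - [0,0,0.008,0,0,0,1]
    - [0,0,0.008,0,0,0,1]

```text
time_s: 25.85
position: [620.4, 42.9, 53.6]
ee_rot: [3.141, 0.0, 1.419]
contact_force: [-5.9, 0.3, 9.4]
width: 21.7
```

carry_out:
  series:
    - [0,0,-0.003,0,0,0,0.4]
    - [0,0,-0.003,0,0,0,0.25]
    - [0,0,-0.003,0,0,0,0.2]
    - [0,0,-0.003,0,0,0,0.2]
    - [0,0,-0.02,0,0,0,0.2]
    - [0,0,-0.08,0,0,0,0.2]
    - [0,0,-0.17,0,0,0,0.2]
    - [0,0,-0.28,0,0,0,0.2]

```text
time_s: 26.65
position: [618.8, 42.9, 163.8]
ee_rot: [-3.138, 0.001, 1.419]
contact_force: [0.6, -0.8, 0.7]
width: 36.9
```

```bash
python3 go.py 451.2 24.3 160 90; python3 barm.py 12 64;  python3 - <<'E'
from h import *
crop("pics/scene12_raw.png","pics/scene12c.png",110,130,310,290,4)
E
```

```text
t 26.65 pos [618.8  42.9 163.8] rpy [-1.7979e+02  5.0000e-02  8.1270e+01] w 36.9 F [ 0.6 -0.8  0.7] q [-0.01  0.22  1.49 -0.    1.44  0.14]
[451.2, 24.3, 160.0, 90.0] [-0.1094, -0.407, 0.0111] [-0.0047, 0.0007, -0.1939] rows>= 4.0
scene rim (array([620.6,  44. ]), array([126.3, 217.2]), np.float32(81.6))
 bar 523 (array([621.9,  45. ]), array([ 31.4, 213.4]), np.float32(82.2)) 63.8
 along -105.5 107.7
  across at -112 -70 [-13.5  -4.1  15.2] 78
  notch edges -17.8 13.2
  across at 70 112 [-11.7   0.   12.2] 96
  notch edges -15.9 15.4
top rim (array([619.8,  42.9]), array([124.1, 214.4]), np.float32(81.3))
 bar 210 (array([619.2,  42.8]), array([ 22.1, 208.6]), np.float32(81.0)) 63.2
 along -104.5 104.1
  across at -112 -70 [-11.6  -1.2   9.5] 107
  notch edges -15.3 14.9
  across at 70 112 [-11.1  -2.4  10.2] 83
  notch edges -15.2 15.2
```

View pics/scene12c.png

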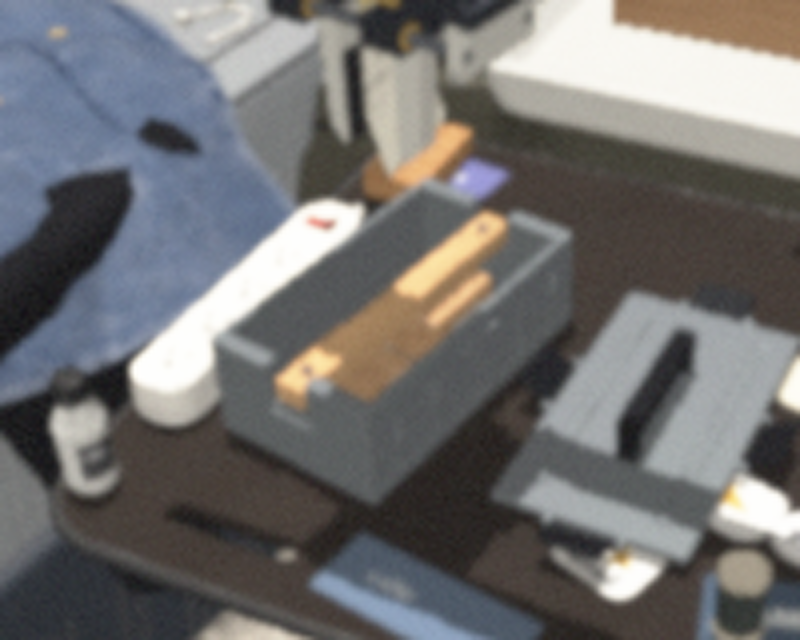

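Run:
```python
from h import *
for t in ("0",):
  for n in("scene","top"):
    p=cv2.imread(f"pics/{n}{t}.png"); d=np.load(f"pics/{n}{t}d.npy"); C=cloud(n,d)
    hsv=cv2.cvtColor(p,cv2.COLOR_BGR2HSV)
    m=(C[...,2]>8)&(C[...,2]<20)&(C[...,0]>370)&(C[...,0]<530)&(C[...,1]>-110)&(C[...,1]<150)&(hsv[...,2]>75)&(hsv[...,1]<80)
    m=cv2.morphologyEx(m.astype(np.uint8),cv2.MORPH_OPEN,np.ones((5,5)))>0
    print(n,m.sum(),rect(C[m]))
    # handle PCA
    m=(C[...,2]>38)&(C[...,2]<52)&(C[...,0]>420)&(C[...,0]<480)&(C[...,1]>-60)&(C[...,1]<90)
    P=C[m][:,:2]; c=P.mean(0); w=np.linalg.svd(P-c)[2][0]; print('handle',c,np.degrees(np.arctan2(*w[::-1]))%180)
```

```text
scene 2736 (array([451.9,  25.3]), array([133.7, 230.3]), np.float32(87.7))
handle [450.02305512  28.29285645] 89.68457929625458
top 3387 (array([450.1,  23.3]), array([123.6, 212.5]), np.float32(89.8))
handle [450.22180397  23.56595202] 90.73986433788407
```

carry_out:
  series:
    - [-0.01,-0.05,0,0,0,-0.05,0.1]
    - [-0.03,-0.12,0,0,0,-0.1,0.1]
    - [-0.05,-0.2,0,0,0,-0.15,0.1]
    - [-0.075,-0.28,0,0,0,-0.19,0.1]
    - [-0.095,-0.35,0,0,0,-0.193,0.1]
    - [-0.109,-0.407,0.02,0,0,-0.193,0.1]
    - [-0.109,-0.407,0.08,0,0,-0.193,0.1]
    - [-0.109,-0.407,0.11,0,0,-0.193,0.1]

```text
time_s: 27.55
position: [451.9, 24.4, 119.2]
ee_rot: [-3.141, 0.0, 1.57]
contact_force: [0.5, -0.7, -0.1]
width: 41.7
```

```bash
python3 go.py 451.4 24 60 90 451.4 24 19 90;  python3 - <<'E'
from h import *
o=snap("13",which=("scene",))
crop("pics/scene13_raw.png","pics/scene13c.png",180,150,380,310,4)
E
```

```text
t 27.55 pos [451.9  24.4 119.2] rpy [-1.7999e+02  2.0000e-02  8.9950e+01] w 41.7 F [ 0.5 -0.7 -0.1] q [-0.06 -0.21  2.   -0.    1.35 -0.06]
[451.4, 24.0, 60.0, 90.0] [-0.001, -0.0011, 0.1479] [-0.0003, 0.0004, -0.0011] rows>= 2.0
[451.4, 24.0, 19.0, 90.0] [-0.0009, -0.0011, 0.2504] [-0.0003, 0.0004, -0.0011] rows>= 3.0
```

View pics/scene13c.png

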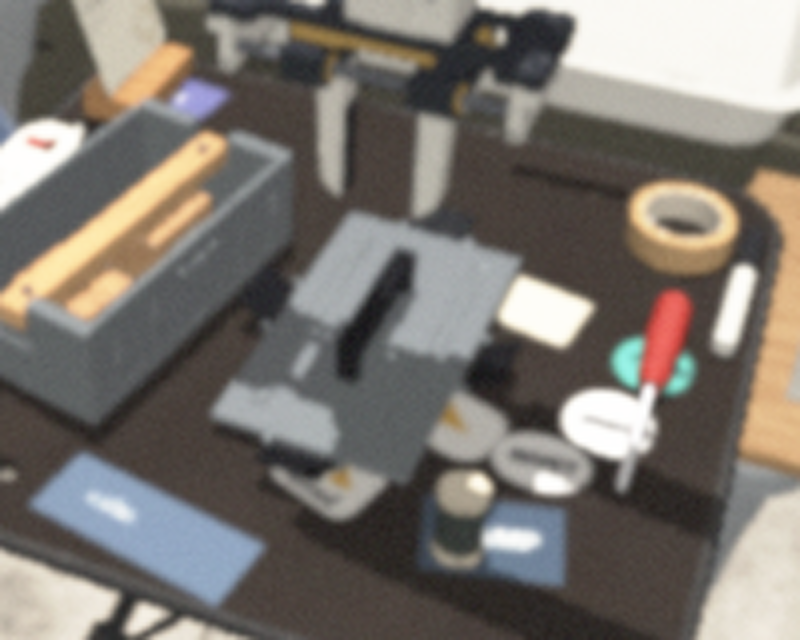

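carry_out:
  series:
    - [-0.001,-0.001,0.04,0,0,0,0.1]
    - [-0.001,-0.001,0.09,0,0,0,0.1]
    - [-0.001,-0.001,0.13,0,0,0,0.1]
    - [-0.001,-0.001,0.17,0,0,0,0.1]
    - [-0.001,-0.001,0.2,0,0,0,0.1]
    - [-0.001,-0.001,0.225,0,0,0,0.1]
    - [-0.001,-0.001,0.245,0,0,0,0.1]
    - [-0.001,-0.001,0.25,0,0,0,0.1]

```text
time_s: 28.4
position: [451.9, 24.0, 19.4]
ee_rot: [-3.14, 0.0, 1.57]
contact_force: [0.3, 0.4, 0.3]
width: 41.5
```

carry_out:
  series:
    - [0,0,0,0,0,0,0.4]
    - [0,0,0,0,0,0,1]
    - [0,0,0,0,0,0,1]
    - [0,0,0,0,0,0,1]
    - [0,0,0,0,0,0,1]
    - [0,0,0,0,0,0,1]

```text
time_s: 29.0
position: [452.5, 24.0, 20.7]
ee_rot: [3.141, 0.0, 1.57]
contact_force: [-3.0, -0.5, 5.7]
width: 15.7
```

carry_out:
  series:
    - [0,0,-0.02,0,0,0,1]
    - [0,0,-0.06,0,0,0,1]
    - [0,0,-0.11,0,0,0,1]
    - [0,0,-0.17,0,0,0,1]
    - [0,0,-0.23,0,0,0,1]
    - [0,0,-0.28,0,0,0,1]
    - [0,0,-0.3,0,0,0,1]
    - [0,0,-0.3,0,0,0,1]

```text
time_s: 29.8
position: [453.0, 24.0, 141.2]
ee_rot: [3.14, 0.0, 1.57]
contact_force: [-0.2, 0.2, -4.5]
width: 15.7
```

```bash
python3 go.py 621 43 140 81.2;  python3 - <<'E'
from h import *
o=snap("14")
crop("pics/scene14_raw.png","pics/scene14c.png",180,130,380,290,4)
crop("pics/top14_raw.png","pics/top14c.png",150,130,320,270,4)
E
```

```text
t 29.8 pos [453.   24.  141.2] rpy [1.7988e+02 3.0000e-02 8.9960e+01] w 15.7 F [-0.2  0.2 -4.5] q [-0.06 -0.23  1.98 -0.    1.39 -0.06]
[621.0, 43.0, 140.0, 81.2] [0.0478, 0.4199, 0.0039] [0.0027, 0.0004, 0.1947] rows>= 4.0
```

View pics/scene14c.png

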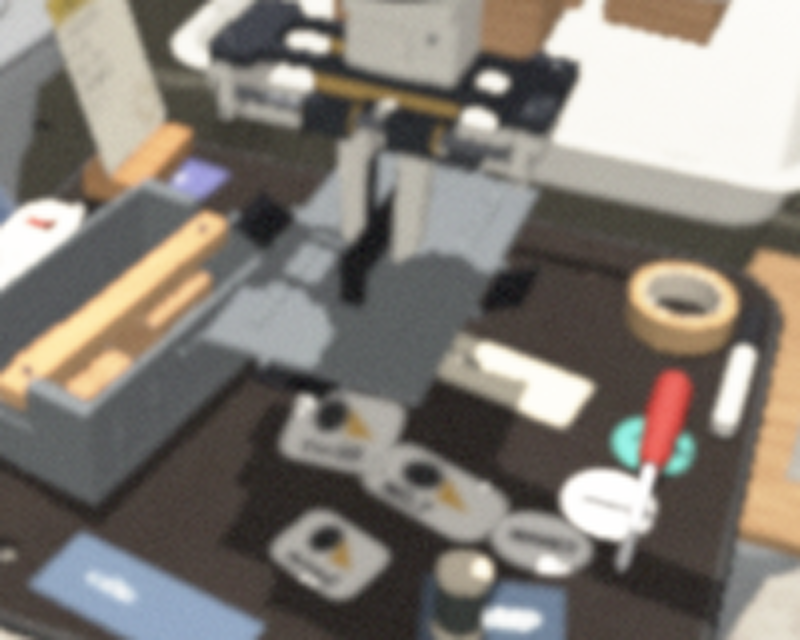

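View pics/top14c.png

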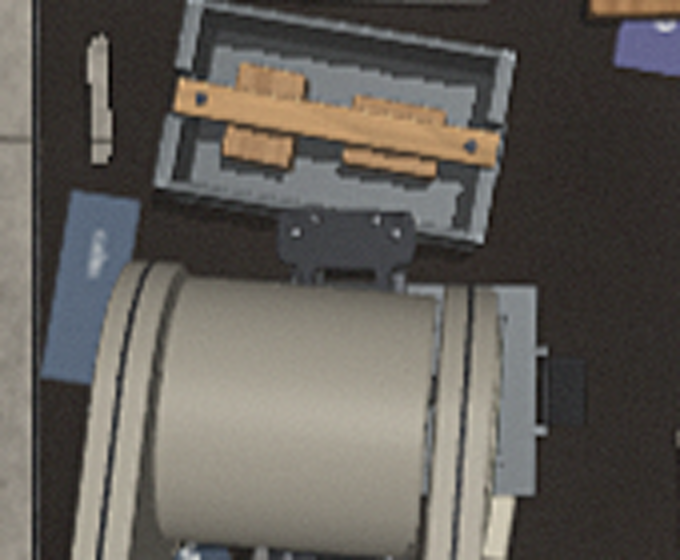

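carry_out:
  series:
    - [0.004,0.04,0,0,0,0.02,1]
    - [0.01,0.1,0,0,0,0.05,1]
    - [0.02,0.17,0,0,0,0.08,1]
    - [0.028,0.24,0,0,0,0.11,1]
    - [0.036,0.31,0,0,0,0.15,1]
    - [0.042,0.37,0,0,0,0.18,1]
    - [0.046,0.405,0,0,0,0.195,1]
    - [0.048,0.419,0,0,0,0.195,1]

```text
time_s: 30.7
position: [619.7, 43.2, 137.6]
ee_rot: [-3.138, 0.001, 1.417]
contact_force: [0.8, 1.0, -3.9]
width: 15.5
```

carry_out:
  series:
    - [0,0,0,0,0,0,1]
    - [0,0,0,0,0,0,1]

```text
time_s: 30.9
position: [618.8, 43.1, 139.1]
ee_rot: [-3.14, 0.001, 1.417]
contact_force: [-0.1, -0.3, -4.0]
width: 16.0
```

```bash
python3 go.py 621 43 100 81.2;  cat > lidm.py <<'E'
from h import *
import sys
t=sys.argv[1]; zp=float(sys.argv[2])  # plate top z
o=snap(t)
for n in("scene","top"):
    p=cv2.imread(f"pics/{n}{t}_raw.png"); C=cloud(n,o[n][1])
    hsv=cv2.cvtColor(p,cv2.COLOR_BGR2HSV)
    reg=(C[...,0]>530)&(C[...,0]<710)&(C[...,1]>-110)&(C[...,1]<190)&(hsv[...,1]<80)&(hsv[...,2]>75)
    m=(reg&(abs(C[...,2]-zp)<6)).astype(np.uint8); m=cv2.morphologyEx(m,cv2.MORPH_OPEN,np.ones((3,3)))>0
    print(n,'plate',m.sum(),rect(C[m]),C[m][:,2].mean().round(1))
E
python3 lidm.py 15 135
python3 - <<'E'
from h import *
crop("pics/scene15_raw.png","pics/scene15c.png",110,110,310,270,4)
crop("pics/top15_raw.png","pics/top15c.png",150,80,320,220,4)
E
```

```text
t 30.9 pos [618.8  43.1 139.1] rpy [-1.7988e+02  4.0000e-02  8.1200e+01] w 16.0 F [-0.1 -0.3 -4. ] q [-0.01  0.23  1.52 -0.    1.39  0.14]
[621.0, 43.0, 100.0, 81.2] [0.0007, 0.0057, 0.0978] [-0.0027, 0.0009, 0.0001] rows>= 1.0
scene plate 2121 (array([619.2,  52.9]), array([134.3, 248.6]), np.float32(79.9)) 133.3
top plate 999 (array([618.9,  41.8]), array([122.6, 212.8]), np.float32(80.4)) 131.9
```

View pics/scene15c.png

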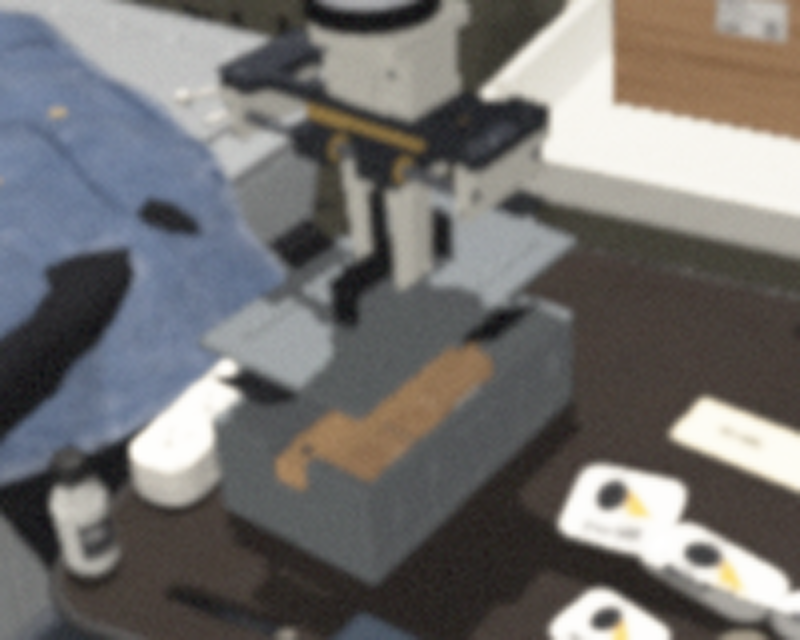

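View pics/top15c.png

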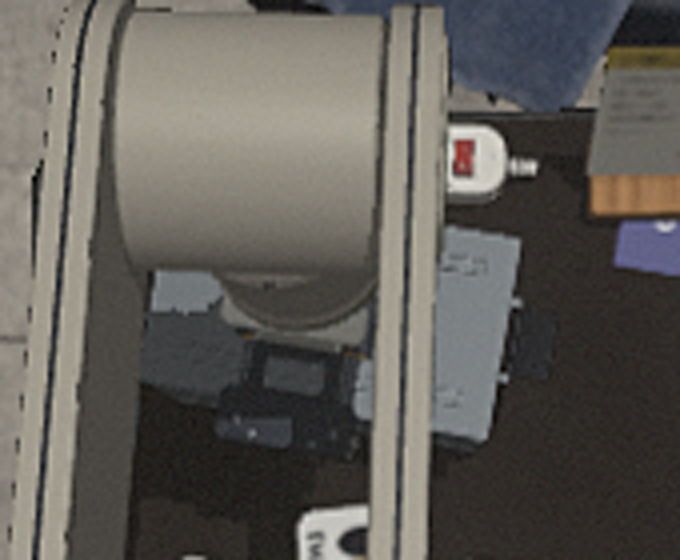

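carry_out:
  series:
    - [0.001,0.005,0.02,-0.002,0,-0.006,1]
    - [0.001,0.005,0.04,-0.002,0,-0.006,1]
    - [0.001,0.005,0.06,-0.002,0,-0.006,1]
    - [0.001,0.005,0.08,-0.002,0,-0.006,1]
    - [0.001,0.005,0.09,-0.002,0,-0.006,1]
    - [0.001,0.005,0.09,-0.002,0,-0.006,1]
    - [0.001,0.005,0.09,-0.002,0,-0.006,1]

```text
time_s: 31.7
position: [622.0, 43.2, 104.2]
ee_rot: [3.14, 0.0, 1.422]
contact_force: [0.1, -0.5, -4.3]
width: 15.5
```

```bash
python3 go.py 620.8 43.6 97 81.5; python3 lidm.py 16 97
python3 - <<'E'
from h import *
crop("pics/scene16_raw.png","pics/scene16c.png",110,110,310,270,4)
crop("pics/top16_raw.png","pics/top16c.png",150,80,320,220,4)
E
```

```text
t 31.7 pos [622.   43.2 104.2] rpy [1.7991e+02 2.0000e-02 8.1460e+01] w 15.5 F [ 0.1 -0.5 -4.3] q [-0.01  0.27  1.54 -0.    1.33  0.14]
[620.8, 43.6, 97.0, 81.5] [0.0005, -0.0032, 0.0181] [0.002, 0.0004, -0.001] rows>= 1.0
scene plate 2043 (array([617.4,  45.2]), array([137.9, 227.9]), np.float32(82.8)) 98.2
top plate 989 (array([621.9,  42.4]), array([123. , 212.9]), np.float32(81.1)) 97.0
```

View pics/scene16c.png

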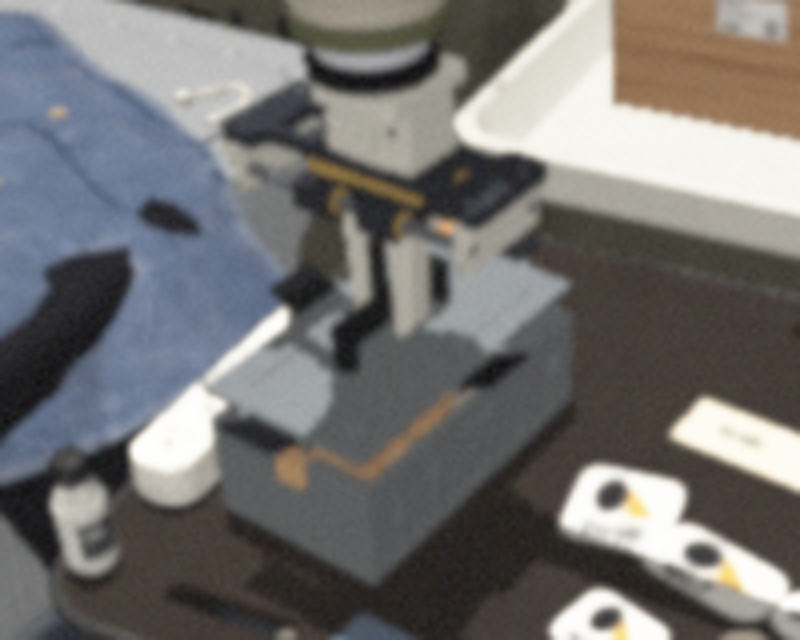

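View pics/top16c.png

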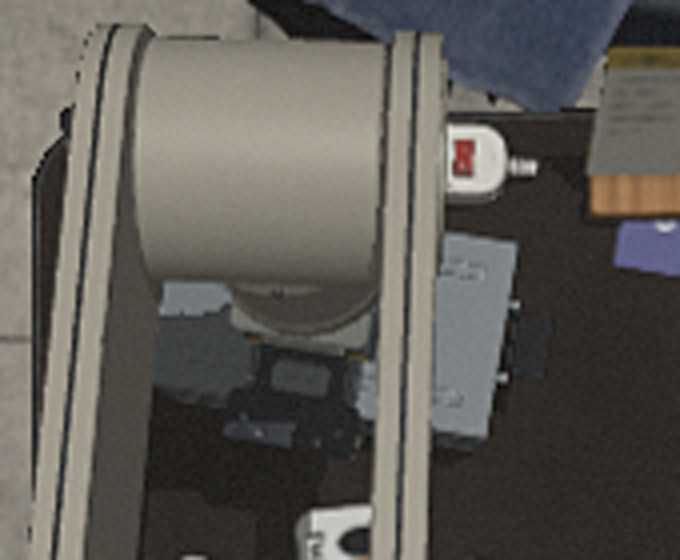

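carry_out:
  series:
    - [0.0005,-0.004,0.006,0.001,0,0,1]
    - [0.0005,-0.004,0.012,0.001,0,0,1]
    - [0.0005,-0.004,0.018,0.001,0,0,1]
    - [0.0005,-0.004,0.024,0.001,0,0,1]
    - [0.0005,-0.004,0.03,0.001,0,0,1]
    - [0.0005,-0.004,0.034,0.001,0,0,1]
    - [0.0005,-0.004,0.034,0.001,0,0,1]

```text
time_s: 32.5
position: [620.2, 43.6, 90.1]
ee_rot: [3.141, 0.0, 1.422]
contact_force: [0.4, 0.4, -4.3]
width: 15.5
```

```bash
python3 go.py 620.4 43.6 86 81.5
```

```text
t 32.5 pos [620.2  43.6  90.1] rpy [1.7999e+02 3.0000e-02 8.1460e+01] w 15.5 F [ 0.4  0.4 -4.3] q [-0.01  0.28  1.56 -0.    1.3   0.14]
[620.4, 43.6, 86.0, 81.5] [0.0, 0.0006, 0.0103] [0.0002, 0.0006, -0.001] rows>= 1.0
```

carry_out:
  series:
    - [0,0,0.003,0,0,0,1]
    - [0,0,0.006,0,0,0,1]
    - [0,0,0.009,0,0,0,1]
    - [0,0,0.011,0,0,0,1]
    - [0,0,0.011,0,0,0,1]

```text
time_s: 33.0
position: [620.5, 43.6, 86.8]
ee_rot: [3.141, 0.0, 1.422]
contact_force: [-3.4, -0.2, 2.9]
width: 15.9
```

carry_out:
  series:
    - [0,0,-0.002,0,0,0,0.7]
    - [0,0,-0.002,0,0,0,0.4]
    - [0,0,-0.002,0,0,0,0.3]
    - [0,0,-0.002,0,0,0,0.3]
    - [0,0,-0.03,0,0,0,0.3]
    - [0,0,-0.08,0,0,0,0.3]
    - [0,0,-0.15,0,0,0,0.3]
    - [0,0,-0.22,0,0,0,0.3]

```text
time_s: 33.8
position: [620.2, 43.7, 175.8]
ee_rot: [3.141, 0.0, 1.422]
contact_force: [0.3, -0.1, 0.2]
width: 32.5
```

```bash
python3 go.py 530 40 200 81.2; python3 lidm.py 17 80
python3 - <<'E'
from h import *
crop("pics/scene17_raw.png","pics/scene17c.png",110,110,310,270,4)
crop("pics/top17_raw.png","pics/top17c.png",150,80,320,220,4)
E
```

```text
t 33.8 pos [620.2  43.7 175.8] rpy [1.7995e+02 2.0000e-02 8.1460e+01] w 32.5 F [ 0.3 -0.1  0.2] q [-0.01  0.21  1.48 -0.    1.45  0.14]
[530.0, 40.0, 200.0, 81.2] [-0.0426, -0.2217, -0.0607] [0.001, 0.0005, 0.0057] rows>= 2.0
scene plate 2410 (array([619.5,  43.2]), array([135.3, 229.4]), np.float32(79.2)) 80.4
top plate 1074 (array([619.8,  43.1]), array([123.1, 213.1]), np.float32(81.4)) 79.6
```

View pics/scene17c.png

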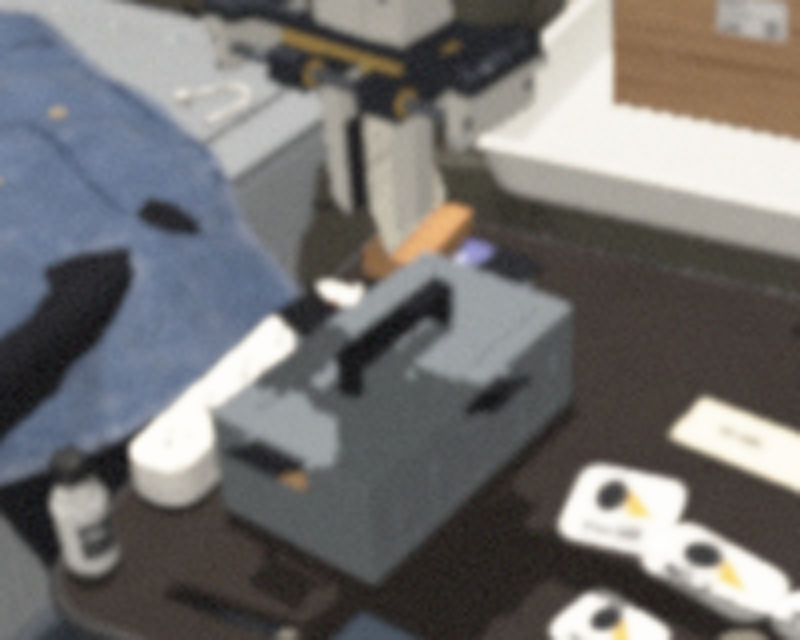

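View pics/top17c.png

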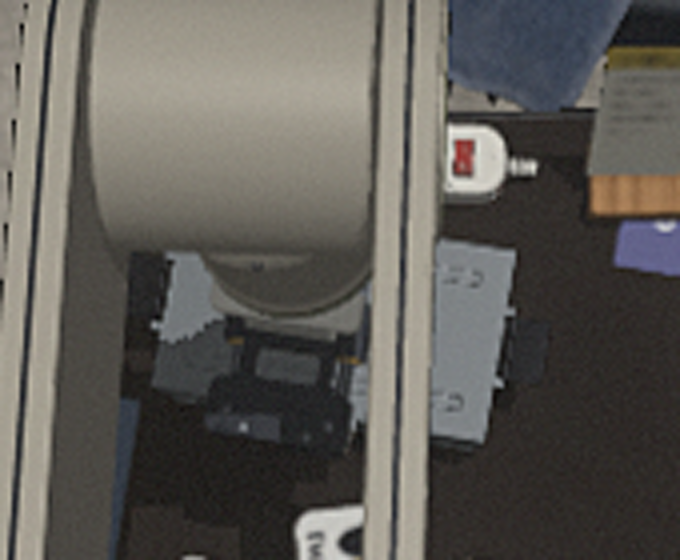

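Run:
```python
from h import *
for t,pos,yaw in(("17",(620.2,43.7,175.8),81.46),("12",(618.8,42.9,163.8),81.27),("13",(451.9,24.4,119.2),89.95),("8",(449.8,204.1,130.6),2.1)):
    C=cloud("scene",np.load(f"pics/scene{t}d.npy"))
    th=np.radians(yaw); tx=np.array([np.cos(th),np.sin(th)]); ty=np.array([np.sin(th),-np.cos(th)])
    q=C[...,:2]-pos[:2]; a=q@tx; b=q@ty; z=C[...,2]-pos[2]
    for z0,z1 in((-4,4),(4,15),(15,30),(30,45),(45,60),(60,90)):
        m=(z>z0)&(z<z1)&(abs(a)<60)&(abs(b)<110)
        if m.sum()>5: print(t,z0,z1,m.sum(),'x',np.percentile(a[m],[2,10,90,98]).round(1),'y',np.percentile(b[m],[2,98]).round(1))
```

```text
17 4 15 38 x [-5.5 -1.7 11.4 11.9] y [-23.2  29.4]
17 15 30 100 x [-5.7 -3.2 11.1 12.1] y [-29.7  31.2]
17 30 45 108 x [-5.1 -2.4 11.4 11.9] y [-30.9  32.3]
17 45 60 112 x [-4.8 -2.2 11.5 12. ] y [-31.8  32.8]
17 60 90 188 x [-5.9 -1.7 11.9 24.1] y [-83.   34.8]
12 4 15 15 x [-0.6  0.3 11.3 11.8] y [-17.8  31.3]
12 15 30 91 x [-5.9 -2.9 11.  11.8] y [-29.4  36.5]
12 30 45 102 x [-4.9 -2.6 11.8 12.6] y [-30.9  36.7]
12 45 60 116 x [-5.2 -3.2 11.4 11.9] y [-32.3  36.7]
12 60 90 198 x [-5.1 -1.2 11.7 12.3] y [-33.2  37.4]
13 -4 4 9 x [-6.1  1.9  9.5  9.7] y [-26.7  26.6]
13 4 15 58 x [-6.8 -1.6 10.2 10.6] y [-35.7  34.7]
13 15 30 91 x [-6.3 -0.9  9.9 10.7] y [-36.4  35.4]
13 30 45 91 x [-4.9 -0.1 10.5 11.1] y [-37.1  35.4]
13 45 60 103 x [-4.4  1.8 10.2 11.3] y [-38.3  35.5]
13 60 90 152 x [-19.1  -6.9  33.5  35.9] y [-86.6  81.9]
8 -4 4 12 x [-9.  -8.7  5.9  9. ] y [-16.4  24.4]
8 4 15 69 x [-8.8 -8.5  6.3  9.3] y [-35.4  29.3]
8 15 30 90 x [-9.  -8.6  5.9  8.5] y [-36.8  29.3]
8 60 90 129 x [-34.7 -32.1  21.7  32.1] y [-87.2  79.3]
```

carry_out:
  series:
    - [0,0,-0.03,0,0,0.12,1]
    - [0,-0.04,-0.03,0,0,0.25,1]
    - [0,-0.08,-0.03,0,0,0.4,1]
    - [0,-0.12,-0.03,0,0,0.55,1]
    - [0,-0.16,-0.03,0,0,0.7,1]
    - [0,-0.19,-0.03,0,0,0.85,1]
    - [0,-0.2,-0.03,0,0,1.0,1]

```text
time_s: 34.6
position: [540.2, 55.8, 186.1]
ee_rot: [3.141, -0.0, 0.632]
contact_force: [0.1, -0.6, -0.9]
width: 0.7
```

```bash
cat > clip.py <<'E'
# prints tool targets relative to lid centre in robot frame
from go import *
c=np.array([620.4,43.5]); th=np.radians(81.4); u=np.array([np.cos(th),np.sin(th)]); v=np.array([u[1],-u[0]])
N=dict(near=-v,far=v,left=u,right=-u); H=dict(near=67,far=67,left=112,right=112)
def tgt(name,off,z,yaw,lat=0):
    n=N[name]; t=u if name in('near','far') else v
    p=c+n*(H[name]+off)+t*lat; return p[0],p[1],z,yaw
if __name__=="__main__":
    name=sys.argv[1]; yaw=float(sys.argv[2]); s=telemetry.sense()
    p=s['position']; print('t',round(s['time_s'],2),'pos',p.round(1),'rpy',np.degrees(s['ee_rot']).round(2),'F',s['contact_force'].round(1),'w',round(s['width'],1),'off now',round(((p[:2]-c)@N[name])-H[name],1))
    for a in sys.argv[3:]:
        o,z=map(float,a.split(',')); T=tgt(name,o,z,yaw); _,t,rv=go(*T); print(a,np.round(T,1),t.tolist(),rv.tolist())
E
python3 clip.py near -8.6 17,130
```

```text
t 34.6 pos [540.2  55.8 186.1] rpy [179.97  -0.    36.19] F [ 0.1 -0.6 -0.9] w 0.7 off now 14.2
17,130 [537.3  56.1 130.   -8.6] [-0.0053, -0.0048, 0.1401] [0.0006, -0.0003, 0.9954]
```

carry_out:
  series:
    - [-0.005,-0.005,0,0,0,0.15,1]
    - [-0.005,-0.005,0,0,0,0.3,1]
    - [-0.005,-0.005,0,0,0,0.45,1]
    - [-0.005,-0.005,0.03,0,0,0.6,1]
    - [-0.005,-0.005,0.06,0,0,0.75,1]
    - [-0.005,-0.005,0.1,0,0,0.9,1]
    - [-0.005,-0.005,0.14,0,0,0.995,1]
    - [-0.005,-0.005,0.14,0,0,0.995,1]

```text
time_s: 35.4
position: [536.5, 55.9, 127.5]
ee_rot: [3.141, 0.004, -0.146]
contact_force: [-0.7, 0.2, -0.8]
width: 0.7
```

```bash
python3 clip.py near -8.6 17,90 17,56
python3 - <<'E'
from h import *
o=snap("18")
crop("pics/scene18_raw.png","pics/scene18c.png",110,110,310,270,4)
crop("pics/top18_raw.png","pics/top18c.png",150,80,320,220,4)
E
```

```text
t 35.4 pos [536.5  55.9 127.5] rpy [179.94   0.21  -8.39] F [-0.7  0.2 -0.8] w 0.7 off now 17.8
17,90 [537.3  56.1  90.   -8.6] [0.0023, -0.0007, 0.0937] [0.0013, 0.0047, 0.0047]
17,56 [537.3  56.1  56.   -8.6] [0.0026, -0.0008, 0.1787] [0.0013, 0.0047, 0.0047]
```

View pics/scene18c.png

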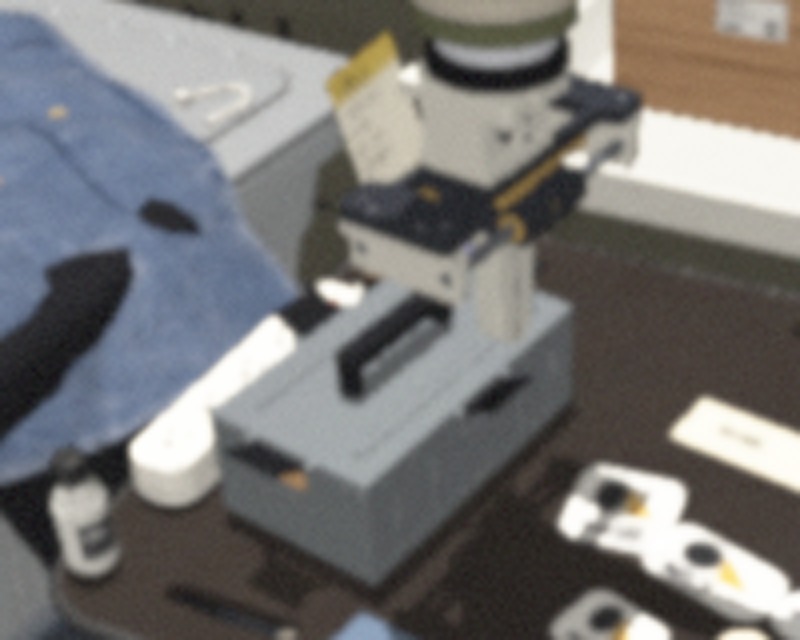

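View pics/top18c.png

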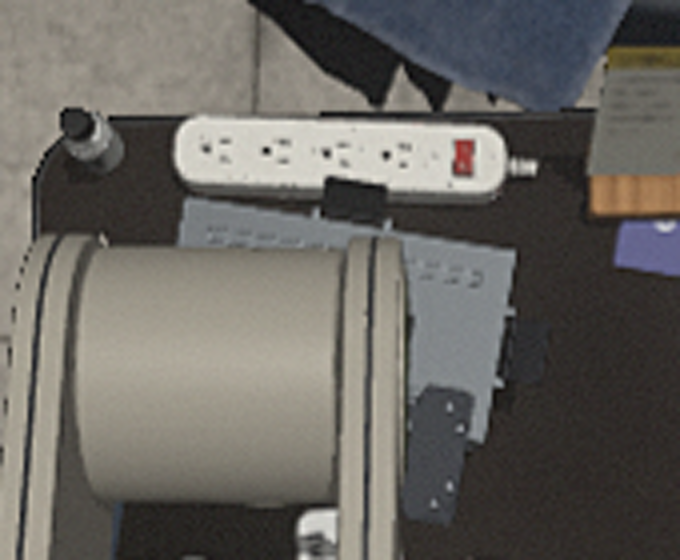

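carry_out:
  series:
    - [0.002,-0.001,0.03,0,0.004,0.004,1]
    - [0.002,-0.001,0.06,0,0.004,0.004,1]
    - [0.002,-0.001,0.08,0,0.004,0.004,1]
    - [0.002,-0.001,0.1,0,0.004,0.004,1]
    - [0.002,-0.001,0.12,0,0.004,0.004,1]
    - [0.002,-0.001,0.14,0,0.004,0.004,1]
    - [0.002,-0.001,0.16,0,0.004,0.004,1]
    - [0.002,-0.001,0.175,0,0.004,0.004,1]

```text
time_s: 36.3
position: [539.2, 56.2, 59.3]
ee_rot: [3.141, -0.003, -0.148]
contact_force: [-0.3, -1.6, -0.2]
width: 0.2
```

```bash
python3 clip.py near -8.6 17,57 11,57
python3 - <<'E'
from h import *
o=snap("19",which=("scene",))
crop("pics/scene19_raw.png","pics/scene19c.png",160,130,310,250,5)
E
```

```text
t 36.3 pos [539.2  56.2  59.3] rpy [179.98  -0.2   -8.5 ] F [-0.3 -1.6 -0.2] w 0.2 off now 15.2
17,57 [537.3  56.1  57.   -8.6] [-0.0045, 0.001, 0.0058] [0.0005, -0.0044, 0.0022]
11,57 [543.3  55.2  57.   -8.6] [0.0105, 0.001, 0.0058] [0.0005, -0.0044, 0.0022]
```

View pics/scene19c.png

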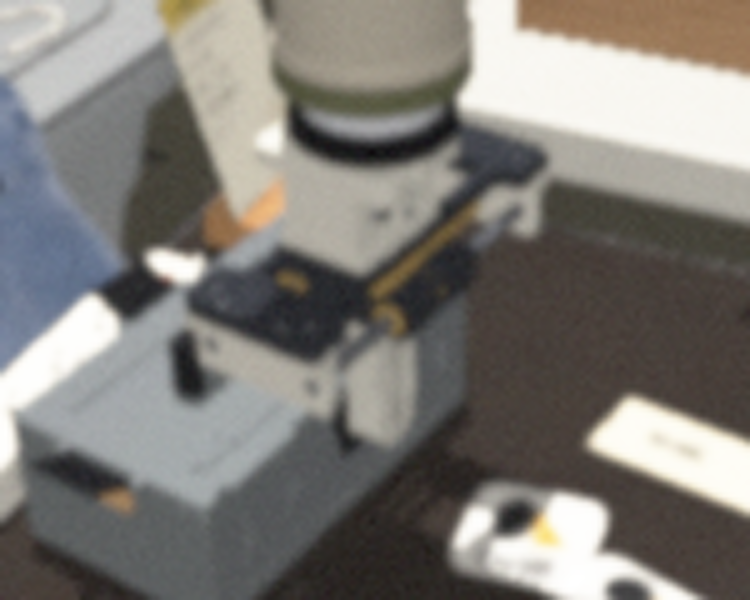

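carry_out:
  series:
    - [0.003,0.001,0.003,0,-0.004,0,1]
    - [0.006,0.001,0.006,0,-0.004,0,1]
    - [0.009,0.001,0.006,0,-0.004,0,1]
    - [0.011,0.001,0.006,0,-0.004,0,1]
    - [0.011,0.001,0.006,0,-0.004,0,1]

```text
time_s: 36.85
position: [543.8, 55.1, 57.9]
ee_rot: [3.141, -0.001, -0.148]
contact_force: [-0.9, -1.0, 0.4]
width: 0.6
```

```bash
python3 clip.py near -8.6 10,57
```

```text
t 36.85 pos [543.8  55.1  57.9] rpy [ 1.7998e+02 -5.0000e-02 -8.5000e+00] F [-0.9 -1.   0.4] w 0.6 off now 10.4
10,57 [544.3  55.   57.   -8.6] [0.0011, 0.0001, 0.0022] [0.0004, -0.0012, 0.0021]
```

carry_out:
  series:
    - [0.0015,0,0,0,0,0,1]
    - [0.003,0,0,0,0,0,1]
    - [0.003,0,0,0,0,0,1]

```text
time_s: 37.15
position: [544.8, 55.0, 57.8]
ee_rot: [3.141, -0.001, -0.148]
contact_force: [-3.7, 1.0, 2.6]
width: 0.2
```

carry_out:
  series:
    - [0.0015,0,0,0,0,0,1]
    - [0.003,0,0,0,0,0,1]
    - [0.003,0,0,0,0,0,1]

```text
time_s: 37.45
position: [546.1, 54.8, 57.8]
ee_rot: [3.141, -0.001, -0.148]
contact_force: [-4.2, 0.7, 3.4]
width: 0.8
```

carry_out:
  series:
    - [-0.02,0,0,0,0,0,1]
    - [-0.06,0,0,0,0,0,1]
    - [-0.1,0,-0.05,0,0,0,1]
    - [-0.1,0,-0.15,0,0,0,1]
    - [-0.1,0,-0.25,0,0,0,1]
    - [-0.1,0,-0.33,0,0,0,1]

```text
time_s: 38.05
position: [506.8, 60.8, 192.3]
ee_rot: [-3.142, -0.004, -0.148]
contact_force: [1.4, -0.3, 0.6]
width: 0.3
```

```bash
python3 lidm.py 20 80; python3 clip.py far -8.6 20,190 17,130;  python3 - <<'E'
from h import *
crop("pics/scene20_raw.png","pics/scene20c.png",110,110,310,270,4)
crop("pics/top20_raw.png","pics/top20c.png",150,80,320,220,4)
E
```

```text
scene plate 2447 (array([622.4,  45.3]), array([136.9, 233.8]), np.float32(79.9)) 80.4
top plate 2522 (array([622.2,  42.9]), array([124.1, 213.3]), np.float32(81.4)) 79.6
t 38.15 pos [509.8  60.8 195.9] rpy [-179.92   -0.66   -8.5 ] F [ 0.9 -0.5  0.1] w 0.4 off now -179.0
20,190 [706.4  30.5 190.   -8.6] [0.4972, 0.0024, 0.0205] [-0.0017, -0.0147, 0.0022]
17,130 [703.5  30.9 130.   -8.6] [0.488, 0.0026, 0.1704] [-0.0017, -0.0147, 0.0022]
```

View pics/scene20c.png

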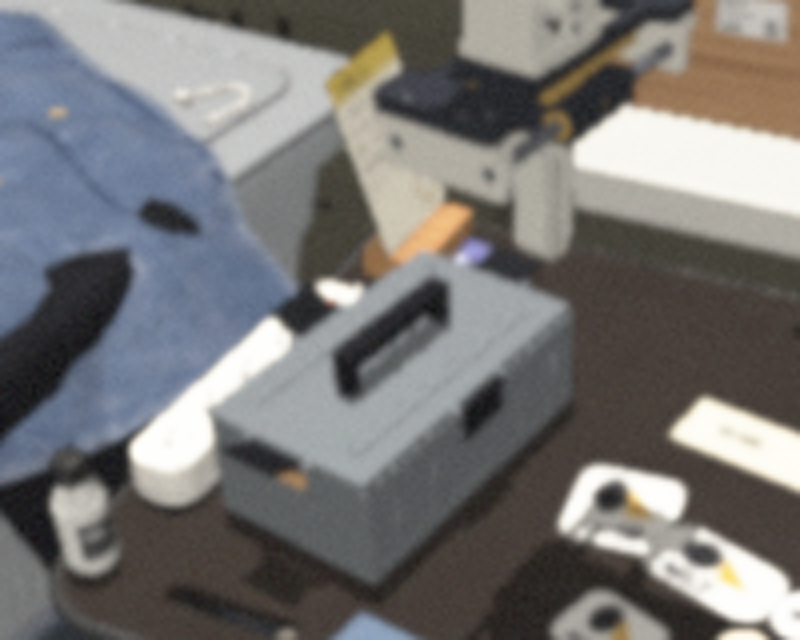

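View pics/top20c.png

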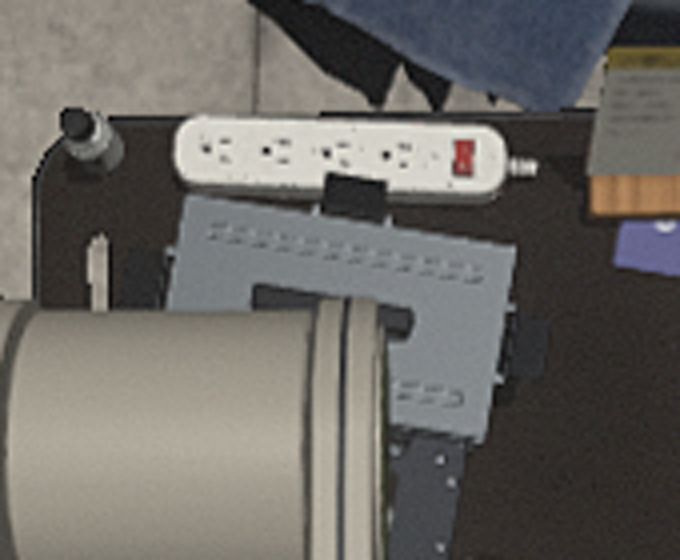

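carry_out:
  series:
    - [0.05,0,0,0,-0.01,0,1]
    - [0.12,0,0.01,0,-0.014,0,1]
    - [0.2,0,0.02,0,-0.014,0,1]
    - [0.28,0.001,0.02,0,-0.014,0,1]
    - [0.36,0.002,0.02,0,-0.014,0,1]
    - [0.43,0.002,0.02,0,-0.014,0,1]
    - [0.48,0.002,0.02,0,-0.014,0,1]
    - [0.497,0.002,0.03,0,-0.014,0,1]

```text
time_s: 38.95
position: [704.2, 30.1, 176.9]
ee_rot: [3.141, 0.01, -0.149]
contact_force: [0.2, -0.1, 0.9]
width: 0.4
```

carry_out:
  series:
    - [0,0,0.03,0,0,0,1]
    - [0,0,0.08,0,0,0,1]
    - [0,0,0.13,0,0,0,1]
    - [0,0,0.15,0,0,0,1]
    - [0,0,0.15,0,0,0,1]

```text
time_s: 39.45
position: [700.0, 31.0, 115.3]
ee_rot: [3.141, 0.014, -0.148]
contact_force: [-0.4, -0.2, -0.4]
width: 0.1
```

```bash
python3 clip.py far -8.6 19,100 19,57
```

```text
t 39.45 pos [700.   31.  115.3] rpy [179.95   0.83  -8.48] F [-0.4 -0.2 -0.4] w 0.1 off now 13.6
19,100 [705.4  30.6 100.   -8.6] [0.014, -0.0013, 0.038] [0.0011, 0.0184, 0.0026]
19,57 [705.4  30.6  57.   -8.6] [0.0156, -0.0013, 0.1455] [0.0011, 0.0184, 0.0026]
```

carry_out:
  series:
    - [0.01,0,0.01,0,0.01,0.002,1]
    - [0.014,-0.001,0.02,0,0.01,0.002,1]
    - [0.014,-0.001,0.02,0,0.01,0.002,1]
    - [0.014,-0.001,0.02,0,0.01,0.002,1]

```text
time_s: 39.85
position: [708.1, 30.2, 110.3]
ee_rot: [3.141, 0.002, -0.15]
contact_force: [-0.5, -0.1, -0.2]
width: 0.4
```

```bash
python3 clip.py far -8.6 19,100 19,57
```

```text
t 39.85 pos [708.1  30.2 110.3] rpy [ 1.7998e+02  1.0000e-01 -8.5900e+00] F [-0.5 -0.1 -0.2] w 0.4 off now 21.7
19,100 [705.4  30.6 100.   -8.6] [-0.0067, 0.0, 0.0257] [0.0004, 0.0022, 0.0003]
19,57 [705.4  30.6  57.   -8.6] [-0.0066, -0.0, 0.1332] [0.0004, 0.0022, 0.0003]
```

carry_out:
  series:
    - [-0.006,0,0.02,0,0,0,1]
    - [-0.006,0,0.04,0,0,0,1]
    - [-0.006,0,0.06,0,0,0,1]
    - [-0.006,0,0.08,0,0,0,1]
    - [-0.006,0,0.1,0,0,0,1]
    - [-0.006,0,0.115,0,0,0,1]
    - [-0.006,0,0.13,0,0,0,1]
    - [-0.006,0,0.13,0,0,0,1]

```text
time_s: 40.65
position: [704.4, 30.6, 56.2]
ee_rot: [3.141, 0.005, -0.15]
contact_force: [0.6, -0.6, 0.5]
width: 0.5
```

```bash
python3 clip.py far -8.6 16,57 12,57
```

```text
t 40.65 pos [704.4  30.6  56.2] rpy [179.97   0.26  -8.59] F [ 0.6 -0.6  0.5] w 0.5 off now 18.0
16,57 [702.5  31.1  57.   -8.6] [-0.005, -0.0004, -0.002] [0.0008, 0.0058, 0.0002]
12,57 [698.5  31.7  57.   -8.6] [-0.015, -0.0004, -0.0019] [0.0008, 0.0058, 0.0002]
```

carry_out:
  series:
    - [-0.004,0,-0.002,0,0.004,0,1]
    - [-0.008,0,-0.002,0,0.004,0,1]
    - [-0.012,0,-0.002,0,0.004,0,1]
    - [-0.015,0,-0.002,0,0.004,0,1]
    - [-0.015,0,-0.002,0,0.004,0,1]

```text
time_s: 41.15
position: [699.4, 31.5, 59.0]
ee_rot: [3.141, -0.001, -0.15]
contact_force: [0.4, -0.5, 1.1]
width: 0.2
```

```bash
python3 clip.py far -8.6 10.5,57 9.5,57
```

```text
t 41.15 pos [699.4  31.5  59. ] rpy [ 1.7998e+02 -7.0000e-02 -8.5900e+00] F [ 0.4 -0.5  1.1] w 0.2 off now 12.9
10.5,57 [697.   31.9  57.   -8.6] [-0.006, -0.0, 0.005] [0.0003, -0.0015, 0.0003]
9.5,57 [696.   32.1  57.   -8.6] [-0.0085, -0.0, 0.005] [0.0003, -0.0015, 0.0003]
```

carry_out:
  series:
    - [-0.003,0,0.002,0,0,0,1]
    - [-0.005,0,0.004,0,0,0,1]
    - [-0.006,0,0.004,0,0,0,1]
    - [-0.006,0,0.004,0,0,0,1]

```text
time_s: 41.55
position: [698.5, 31.7, 58.5]
ee_rot: [3.142, -0.004, -0.15]
contact_force: [5.5, -0.3, 4.2]
width: 0.5
```

carry_out:
  series:
    - [-0.001,0,0,0,0,0,1]
    - [-0.002,0,0,0,0,0,1]
    - [-0.002,0,0,0,0,0,1]

```text
time_s: 41.85
position: [697.7, 31.8, 58.4]
ee_rot: [3.142, -0.004, -0.15]
contact_force: [4.8, -0.9, 4.6]
width: 0.4
```

carry_out:
  series:
    - [-0.001,0,0,0,0,0,1]
    - [-0.002,0,0,0,0,0,1]
    - [-0.003,0,0,0,0,0,1]
    - [-0.004,0,0,0,0,0,1]
    - [-0.004,0,0,0,0,0,1]

```text
time_s: 42.35
position: [696.0, 32.1, 58.4]
ee_rot: [3.142, -0.004, -0.15]
contact_force: [4.8, -0.8, 5.1]
width: 0.4
```

```bash
python3 clip.py far -8.6 9.5,57
```

```text
t 42.35 pos [696.   32.1  58.4] rpy [180.    -0.22  -8.6 ] F [ 4.8 -0.8  5.1] w 0.4 off now 9.5
9.5,57 [696.   32.1  57.   -8.6] [0.0, -0.0, 0.0034] [0.0001, -0.005, 0.0001]
```

carry_out:
  series:
    - [0.015,0,0,0,0,0,1]
    - [0.04,0,-0.02,0,0,0,1]
    - [0.05,0,-0.08,0,0,0,1]
    - [0.05,0,-0.16,0,0,0,1]
    - [0.05,0,-0.24,0,0,0,1]
    - [0.04,-0.03,-0.32,0,0,0,1]
    - [0.02,-0.06,-0.35,0,0,-0.1,1]
    - [0,-0.1,-0.35,0,0,-0.2,1]

```text
time_s: 43.15
position: [701.4, 71.8, 199.9]
ee_rot: [3.141, -0.004, 0.009]
contact_force: [0.3, 0.6, -0.3]
width: 0.4
```

```bash
python3 lidm.py 21 80; python3 clip.py left 81.4 20,190 17,130;  python3 - <<'E'
from h import *
crop("pics/scene21_raw.png","pics/scene21c.png",110,110,310,270,4)
crop("pics/top21_raw.png","pics/top21c.png",150,80,320,220,4)
E
```

```text
scene plate 2412 (array([619.6,  45. ]), array([137.4, 225.7]), np.float32(81.2)) 80.4
top plate 1785 (array([618.9,  43.3]), array([124. , 213.2]), np.float32(81.4)) 79.6
t 43.25 pos [699.7  74.  196.9] rpy [-1.7998e+02  4.0000e-02  6.2000e-01] F [-0.6 -0.3 -0.9] w 0.2 off now -70.0
20,190 [640.1 174.  190.   81.4] [-0.1462, -0.2517, 0.0174] [-0.0011, 0.0004, -1.7951]
17,130 [639.7 171.  130.   81.4] [-0.1473, -0.2443, 0.1674] [-0.0011, 0.0004, -1.7951]
```

View pics/scene21c.png

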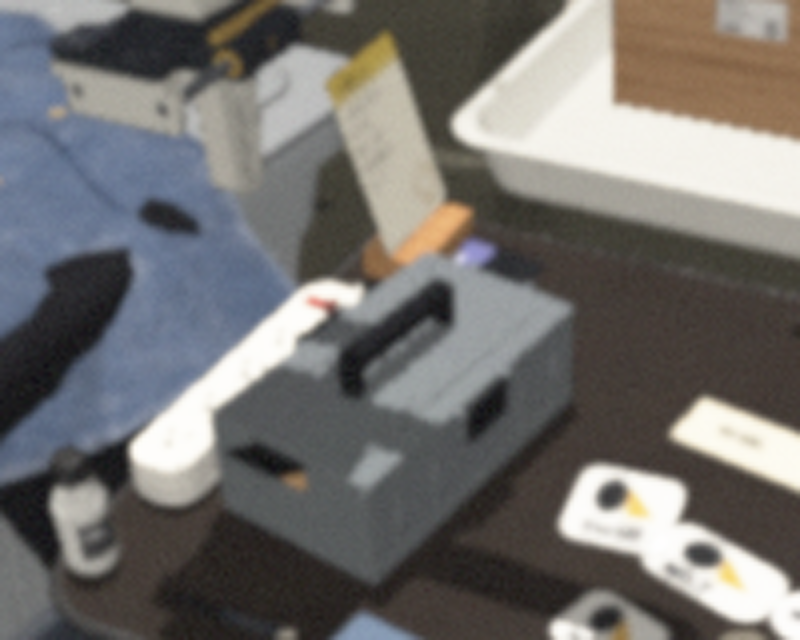

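View pics/top21c.png

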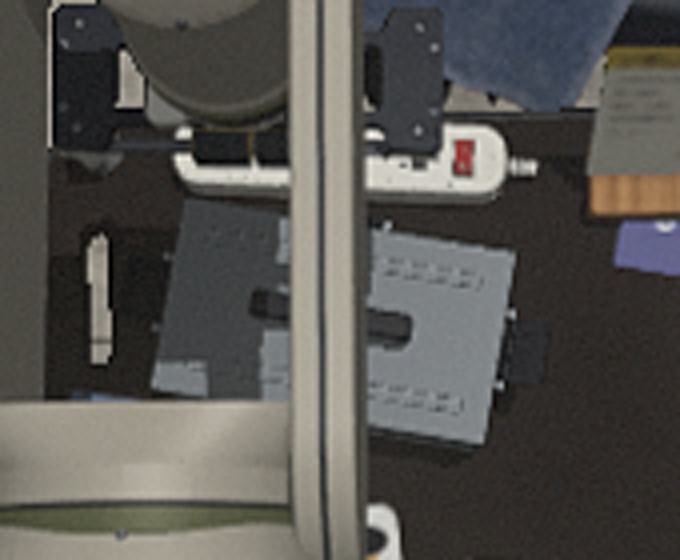

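carry_out:
  series:
    - [-0.02,-0.04,0,0,0,-0.12,1]
    - [-0.04,-0.08,0,0,0,-0.25,1]
    - [-0.06,-0.12,0,0,0,-0.38,1]
    - [-0.08,-0.16,0,0,0,-0.52,1]
    - [-0.1,-0.2,0,0,0,-0.66,1]
    - [-0.12,-0.23,0,0,0,-0.8,1]
    - [-0.14,-0.25,0.01,0,0,-0.9,1]
    - [-0.146,-0.252,0.017,0,0,-1.0,1]

```text
time_s: 44.05
position: [640.1, 172.6, 188.4]
ee_rot: [-3.14, 0.003, 0.795]
contact_force: [-0.1, -0.6, -0.1]
width: 0.4
```

```bash
python3 clip.py left 81.4 18,130
```

```text
t 44.05 pos [640.1 172.6 188.4] rpy [-1.7993e+02  1.5000e-01  4.5530e+01] F [-0.1 -0.6 -0.1] w 0.4 off now 18.6
18,130 [639.8 172.  130.   81.4] [-0.001, 0.0008, 0.146] [-0.0024, 0.0027, -0.7971]
```

carry_out:
  series:
    - [0,0,0,0,0,-0.15,1]
    - [0,0,0.02,0,0,-0.3,1]
    - [0,0,0.05,0,0,-0.45,1]
    - [0,0,0.08,0,0,-0.6,1]
    - [-0.001,0,0.12,0,0,-0.75,1]
    - [-0.001,0,0.145,0,0,-0.797,1]
    - [-0.001,0,0.145,0,0,-0.797,1]
    - [-0.001,0,0.145,0,0,-0.797,1]

```text
time_s: 44.85
position: [640.7, 171.3, 131.2]
ee_rot: [-3.14, 0.001, 1.416]
contact_force: [0.4, -0.6, 0.6]
width: 0.2
```

```bash
python3 clip.py left 81.4 17,100 17,57
python3 - <<'E'
from h import *
o=snap("22",which=("scene",))
crop("pics/scene22_raw.png","pics/scene22c.png",110,110,310,270,4)
E
```

```text
t 44.85 pos [640.7 171.3 131.2] rpy [-1.7992e+02  7.0000e-02  8.1110e+01] F [ 0.4 -0.6  0.6] w 0.2 off now 17.4
17,100 [639.7 171.  100.   81.4] [-0.0009, -0.0022, 0.078] [-0.0017, 0.0016, -0.0065]
17,57 [639.7 171.   57.   81.4] [-0.0007, -0.0021, 0.1855] [-0.0017, 0.0016, -0.0065]
```

View pics/scene22c.png

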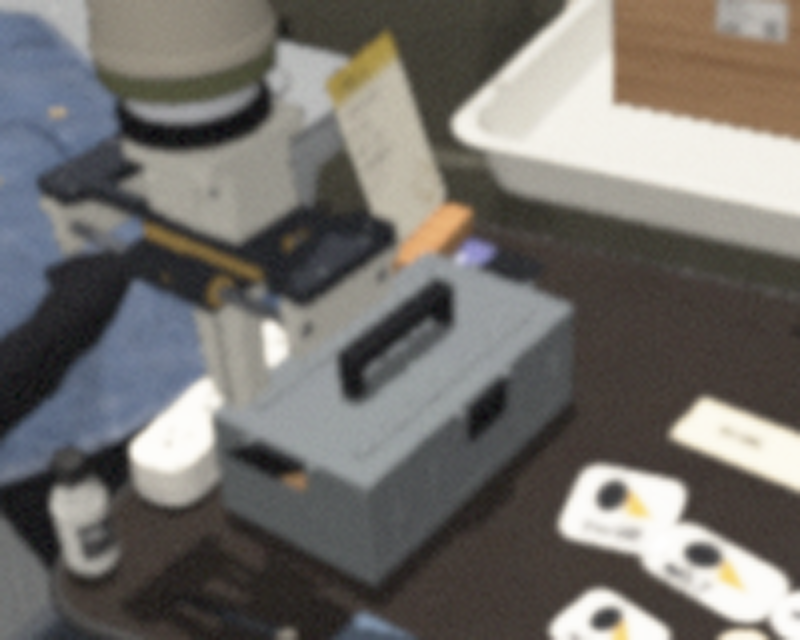

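carry_out:
  series:
    - [-0.001,-0.002,0.03,0,0,-0.006,1]
    - [-0.001,-0.002,0.06,0,0,-0.006,1]
    - [-0.001,-0.002,0.08,0,0,-0.006,1]
    - [-0.001,-0.002,0.1,0,0,-0.006,1]
    - [-0.001,-0.002,0.12,0,0,-0.006,1]
    - [-0.001,-0.002,0.14,0,0,-0.006,1]
    - [-0.001,-0.002,0.16,0,0,-0.006,1]
    - [-0.001,-0.002,0.183,0,0,-0.006,1]

```text
time_s: 45.7
position: [640.8, 171.7, 58.8]
ee_rot: [3.14, 0.0, 1.423]
contact_force: [1.0, 0.6, 1.1]
width: 0.8
```

```bash
python3 clip.py left 81.4 10.5,57 9.5,57
```

```text
t 45.7 pos [640.8 171.7  58.8] rpy [179.9    0.    81.55] F [1.  0.6 1.1] w 0.8 off now 17.8
10.5,57 [638.7 164.6  57.   81.4] [-0.0183, -0.0025, 0.0044] [0.0022, 0.0, 0.0032]
9.5,57 [638.6 163.6  57.   81.4] [-0.0208, -0.0025, 0.0044] [0.0022, 0.0, 0.0032]
```

carry_out:
  series:
    - [-0.004,-0.002,0.003,0,0,0,1]
    - [-0.008,-0.002,0.004,0,0,0,1]
    - [-0.012,-0.002,0.004,0,0,0,1]
    - [-0.015,-0.002,0.004,0,0,0,1]
    - [-0.018,-0.002,0.004,0,0,0,1]
    - [-0.018,-0.002,0.004,0,0,0,1]

```text
time_s: 46.3
position: [638.7, 164.4, 57.7]
ee_rot: [3.14, 0.0, 1.423]
contact_force: [-0.1, 0.5, -0.2]
width: 0.8
```

carry_out:
  series:
    - [-0.0015,0,0,0,0,0,1]
    - [-0.003,0,0,0,0,0,1]
    - [-0.003,0,0,0,0,0,1]

```text
time_s: 46.6
position: [638.6, 163.7, 57.7]
ee_rot: [3.14, -0.0, 1.423]
contact_force: [1.1, 1.8, 0.6]
width: 0.5
```

carry_out:
  series:
    - [-0.0015,0,0,0,0,0,1]
    - [-0.003,0,0,0,0,0,1]
    - [-0.003,0,0,0,0,0,1]

```text
time_s: 46.9
position: [638.4, 162.4, 57.7]
ee_rot: [3.14, -0.0, 1.423]
contact_force: [0.2, 3.3, 2.9]
width: 0.8
```

carry_out:
  series:
    - [0.02,0,0,0,0,0,1]
    - [0.05,0,-0.02,0,0,0,1]
    - [0.06,0,-0.1,0,0,0,1]
    - [0.06,0,-0.2,0,0,0,1]
    - [0.03,0,-0.3,0,0,0,1]
    - [-0.05,0,-0.35,0,0,0,1]
    - [-0.15,0,-0.35,0,0,0,1]
    - [-0.25,0,-0.35,0,0,0,1]

```text
time_s: 47.7
position: [623.9, 63.1, 199.4]
ee_rot: [3.138, 0.0, 1.425]
contact_force: [-0.0, 0.0, -0.7]
width: 0.7
```

```bash
python3 lidm.py 23 80; python3 clip.py right 81.4 20,190 17,130;  python3 - <<'E'
from h import *
crop("pics/scene23_raw.png","pics/scene23c.png",110,110,310,270,4)
E
```

```text
scene plate 2396 (array([620. ,  41.4]), array([137. , 230.7]), np.float32(78.7)) 80.5
top plate 1400 (array([619.2,  40.5]), array([123.4, 213.5]), np.float32(80.5)) 79.6
t 47.8 pos [623.2  59.4 198.2] rpy [1.7993e+02 1.4000e-01 8.1330e+01] F [ 0.5  0.9 -0.5] w 0.7 off now -128.1
20,190 [600.7 -87.  190.   81.4] [-0.3703, -0.0005, 0.0213] [0.0016, 0.003, -0.0016]
17,130 [601.1 -84.  130.   81.4] [-0.3625, -0.0007, 0.1713] [0.0016, 0.003, -0.0016]
```

View pics/scene23c.png

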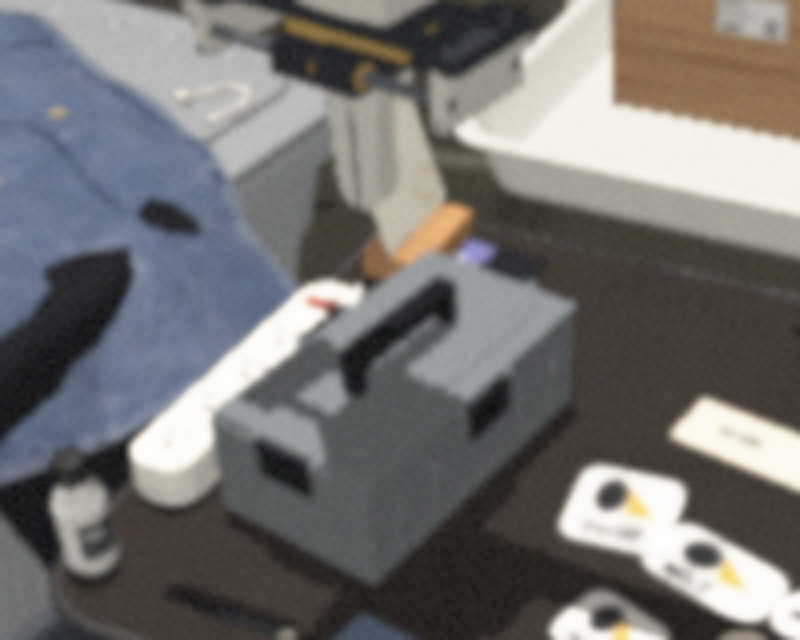

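carry_out:
  series:
    - [-0.05,0,0,0,0,0,1]
    - [-0.12,0,0,0,0,0,1]
    - [-0.2,0,0,0,0,0,1]
    - [-0.28,0,0,0,0,0,1]
    - [-0.34,0,0.01,0,0,0,1]
    - [-0.37,0,0.02,0,0,0,1]
    - [-0.371,0,0.09,0,0,0,1]
    - [-0.371,0,0.17,0,0,0,1]

```text
time_s: 48.6
position: [603.2, -83.1, 130.4]
ee_rot: [3.137, 0.0, 1.423]
contact_force: [-0.7, -0.5, -0.4]
width: 0.7
```

carry_out:
  series:
    - [0,0,0,0,0,0,1]
    - [0,0,0,0,0,0,1]
    - [0,0,0,0,0,0,1]

```text
time_s: 48.9
position: [602.9, -83.0, 131.5]
ee_rot: [3.138, 0.0, 1.424]
contact_force: [-0.0, -0.0, 0.3]
width: 0.3
```

```bash
python3 clip.py right 81.4 19.5,100 19.5,57
python3 - <<'E'
from h import *
o=snap("24")
crop("pics/scene24_raw.png","pics/scene24c.png",110,110,310,270,4)
crop("pics/top24_raw.png","pics/top24c.png",180,80,350,220,4)
E
```

```text
t 48.9 pos [602.9 -83.  131.5] rpy [1.7982e+02 2.0000e-02 8.1590e+01] F [-0.  -0.   0.3] w 0.3 off now 15.7
19.5,100 [600.7 -86.5 100.   81.4] [-0.0094, -0.0042, 0.0788] [0.0041, 0.0005, 0.0041]
19.5,57 [600.7 -86.5  57.   81.4] [-0.0093, -0.0046, 0.1863] [0.0041, 0.0005, 0.0041]
```

View pics/scene24c.png

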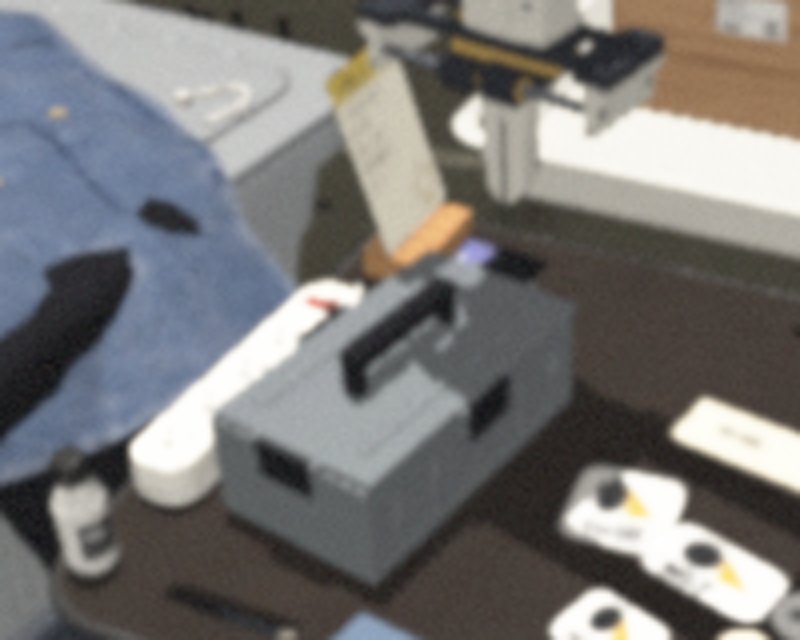

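View pics/top24c.png

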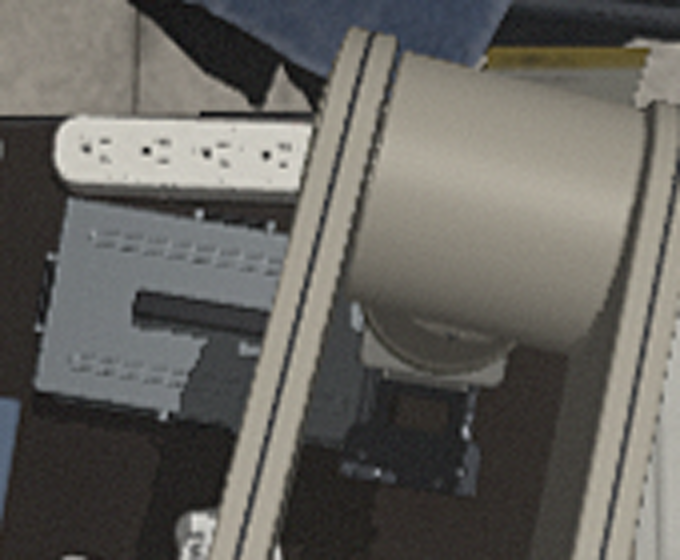

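Run:
```python
from h import *
C=cloud("top",np.load("pics/top24d.npy")); m=(C[...,2]>185)&(C[...,0]>640)&(C[...,1]<20)&(C[...,1]>-350)
P=C[m]; print(len(P),P[:,0].max())
for x in range(640,800,20):
    k=(P[:,0]>=x)&(P[:,0]<x+20); print(x,k.sum(),P[k][:,2].min().round() if k.any() else None,P[k][:,2].max().round() if k.any() else None)
```

```text
210 658.2143128012543
640 210 485.0 550.0
660 0 None None
680 0 None None
700 0 None None
720 0 None None
740 0 None None
760 0 None None
780 0 None None
```

Arm stays well clear of the sign. Descend at offset 19.5.

carry_out:
  series:
    - [-0.009,-0.004,0.0,0,0,0.004,1]
    - [-0.009,-0.004,0.04,0,0,0.004,1]
    - [-0.009,-0.004,0.07,0,0,0.004,1]
    - [-0.009,-0.004,0.095,0,0,0.004,1]
    - [-0.009,-0.004,0.12,0,0,0.004,1]
    - [-0.009,-0.004,0.145,0,0,0.004,1]
    - [-0.009,-0.004,0.17,0,0,0.004,1]
    - [-0.009,-0.004,0.184,0,0,0.004,1]

```text
time_s: 49.8
position: [599.0, -86.8, 54.4]
ee_rot: [-3.141, 0.0, 1.42]
contact_force: [-0.7, 0.0, 0.9]
width: 0.6
```

```bash
python3 clip.py right 81.4 12.5,57 10,57
```

```text
t 49.8 pos [599.  -86.8  54.4] rpy [-1.7998e+02  2.0000e-02  8.1370e+01] F [-0.7  0.   0.9] w 0.6 off now 20.0
12.5,57 [601.8 -79.6  57.   81.4] [0.0187, 0.0041, -0.0064] [-0.0005, 0.0005, -0.0008]
10,57 [602.2 -77.1  57.   81.4] [0.025, 0.0041, -0.0064] [-0.0005, 0.0005, -0.0008]
```

carry_out:
  series:
    - [0.004,0.002,-0.004,0,0,0,1]
    - [0.008,0.004,-0.006,0,0,0,1]
    - [0.012,0.004,-0.006,0,0,0,1]
    - [0.016,0.004,-0.006,0,0,0,1]
    - [0.019,0.004,-0.006,0,0,0,1]
    - [0.019,0.004,-0.006,0,0,0,1]

```text
time_s: 50.4
position: [602.7, -79.6, 58.8]
ee_rot: [3.14, 0.001, 1.42]
contact_force: [0.4, -2.0, 2.0]
width: 0.6
```

carry_out:
  series:
    - [0.0015,0,0,0,0,0,1]
    - [0.003,0,0,0,0,0,1]
    - [0.004,0,0,0,0,0,1]
    - [0.004,0,0,0,0,0,1]

```text
time_s: 50.8
position: [602.8, -78.4, 58.7]
ee_rot: [3.14, 0.001, 1.42]
contact_force: [1.0, -5.0, 4.7]
width: 0.7
```

```bash
python3 clip.py right 81.4 10,57 9,57
```

```text
t 50.8 pos [602.8 -78.4  58.7] rpy [1.7991e+02 5.0000e-02 8.1350e+01] F [ 1.  -5.   4.7] w 0.7 off now 11.2
10,57 [602.2 -77.1  57.   81.4] [0.0029, -0.0022, 0.0043] [0.0021, 0.0011, -0.001]
9,57 [602.3 -76.1  57.   81.4] [0.0054, -0.0022, 0.0043] [0.0021, 0.0011, -0.001]
```

Clip is closed and the lid is starting to slide; push it 2 mm further to recentre it.

carry_out:
  series:
    - [0.0015,0,0,0,0,0,1]
    - [0.003,0,0,0,0,0,1]
    - [0.0045,0,0,0,0,0,1]
    - [0.0045,0,0,0,0,0,1]

```text
time_s: 51.2
position: [603.1, -76.5, 58.6]
ee_rot: [3.14, 0.001, 1.42]
contact_force: [0.0, -5.4, 4.1]
width: 0.6
```

carry_out:
  series:
    - [-0.015,0,0,0,0,0,1]
    - [-0.05,0,-0.02,0,0,0,1]
    - [-0.06,0,-0.1,0,0,0,1]
    - [-0.06,0,-0.2,0,0,0,1]
    - [-0.06,0,-0.3,0,0,0,1]
    - [-0.06,0.06,-0.35,0,0,0,1]
    - [-0.06,-0.02,-0.35,0,0,0,1]
    - [-0.06,-0.1,-0.35,0,0,0,1]

```text
time_s: 52.0
position: [560.0, -94.6, 198.3]
ee_rot: [3.141, -0.0, 1.42]
contact_force: [-0.5, -0.3, 0.3]
width: 0.2
```

```bash
python3 go.py 480 -150 220 81.4
```

```text
t 52.0 pos [560.  -94.6 198.3] rpy [ 1.7997e+02 -1.0000e-02  8.1360e+01] w 0.2 F [-0.5 -0.3  0.3] q [-0.26  0.05  1.61  0.    1.48 -0.11]
[480.0, -150.0, 220.0, 81.4] [-0.1669, -0.1768, -0.0545] [0.0006, -0.0002, -0.0009] rows>= 2.0
```

carry_out:
  series:
    - [-0.08,-0.08,-0.05,0,0,0,1]
    - [-0.16,-0.16,-0.1,0,0,0,1]
    - [-0.24,-0.24,-0.12,0,0,0,1]
    - [-0.32,-0.32,-0.12,0,0,0,1]
    - [-0.4,-0.38,-0.12,0,0,0,1]
    - [-0.48,-0.44,-0.12,0,0,0,1]
    - [-0.56,-0.5,-0.12,0,0,0,1]
    - [-0.6,-0.53,-0.12,0,0,0,1]

```text
time_s: 52.8
position: [311.4, -301.0, 246.4]
ee_rot: [3.141, 0.001, 1.418]
contact_force: [0.4, 0.1, 0.0]
width: 0.5
```

```bash
python3 go.py 330 -330 250 81.4; python3 lidm.py 25 80;  python3 - <<'E'
from h import *
crop("pics/scene25_raw.png","pics/scene25c.png",110,120,310,280,4)
crop("pics/top25_raw.png","pics/top25c.png",150,80,350,230,4)
C=cloud("top",np.load("pics/top25d.npy"))
c=np.array([619.9,42.7]);th=np.radians(81.3);u=np.array([np.cos(th),np.sin(th)]);v=np.array([u[1],-u[0]])
q=C[...,:2]-c;a=q@u;b=q@v
for nm,m in dict(near=(b<-64)&(b>-110)&(abs(a)<22),far=(b>64)&(b<85)&(abs(a)<22),left=(a>110)&(a<140)&(abs(b)<22),right=(a<-110)&(a>-140)&(abs(b)<22)).items():
    k=m&(C[...,2]>45)&(C[...,2]<100); P=C[k]; e=(a if nm in('left','right') else b)[k]; print(nm,k.sum(),np.abs(e).max().round(1) if k.any() else None,P[:,2].max().round(1) if k.any() else None)
E
```

```text
t 52.8 pos [ 311.4 -301.   246.4] rpy [1.7996e+02 4.0000e-02 8.1250e+01] w 0.5 F [0.4 0.1 0. ] q [-0.89 -0.35  1.88  0.    1.61 -0.73]
[330.0, -330.0, 250.0, 81.4] [-0.0645, 0.0571, -0.0089] [0.001, 0.0008, -0.0034] rows>= 1.0
scene plate 2447 (array([618.8,  45.3]), array([139.6, 227.9]), np.float32(80.2)) 80.4
top plate 3716 (array([619.1,  44.2]), array([124.3, 214.6]), np.float32(81.6)) 79.6
near 46 71.9 84.0
far 24 67.9 81.4
left 47 116.0 80.7
right 23 113.2 82.7
```

View pics/scene25c.png

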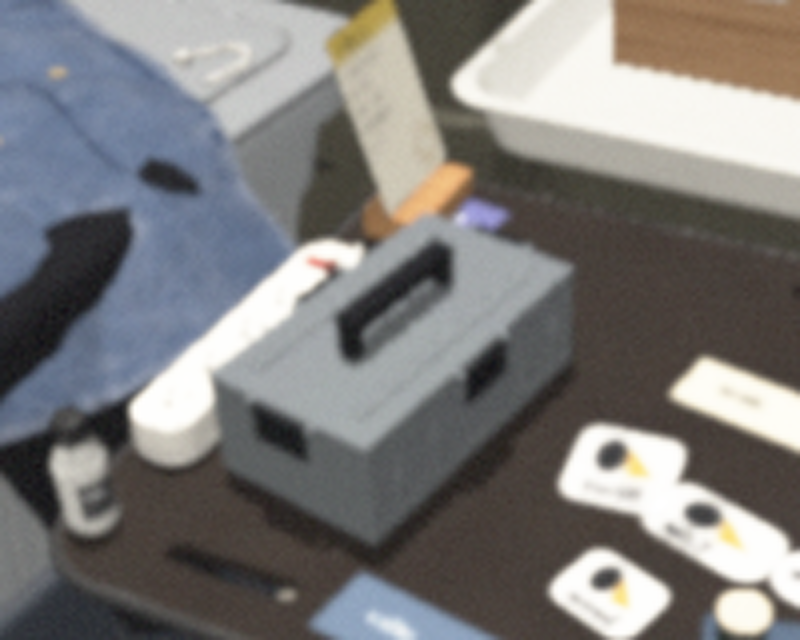

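View pics/top25c.png

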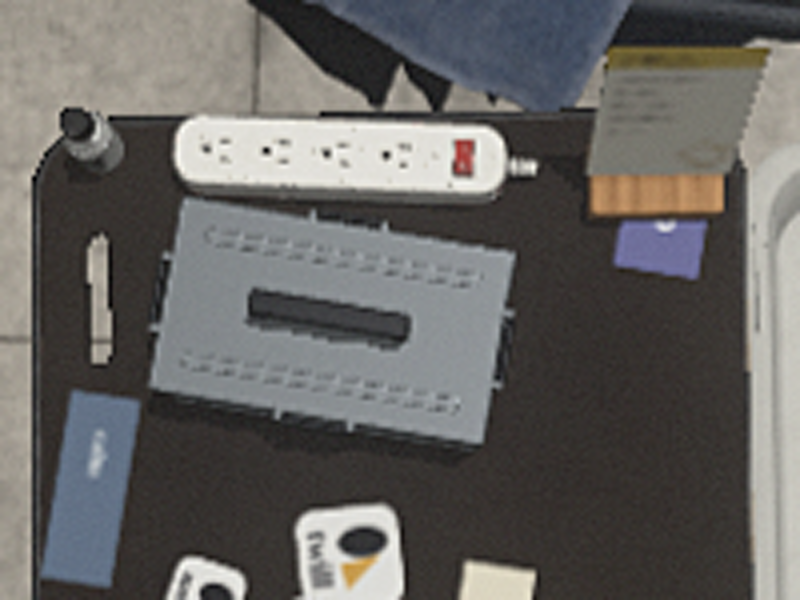

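Run:
```python
from h import *
p=cv2.imread("pics/scene25_raw.png"); C=cloud("scene",np.load("pics/scene25d.npy")); g=p.max(2)
c=np.array([620.0,44.9]);th=np.radians(81.3);u=np.array([np.cos(th),np.sin(th)]);v=np.array([u[1],-u[0]])
q=C[...,:2]-c;a=q@u;b=q@v;z=C[...,2]
for nm,d,l in(('near',-b,a),('left',a,b)):
    H=67 if nm=='near' else 112
    m=(abs(l)<17)&(d>H-12)&(d<H+25)&(z>48)&(z<80)&(g<70)
    A=np.c_[z[m]-77,np.ones(m.sum())]; f=np.linalg.lstsq(A,d[m]-H,rcond=None)[0]
    print(nm,m.sum(),'dz slope (tan angle from vertical)',f.round(3),'d range',np.percentile(d[m]-H,[2,50,98]).round(1),'z',np.percentile(z[m],[2,98]).round(1))
    w=(abs(l)>24)&(abs(l)<45)&(d>H-15)&(d<H+10)&(z>20)&(z<65); print(' wall d',np.median(d[w]-H).round(1))
```

```text
near 65 dz slope (tan angle from vertical) [0.062 2.66 ] d range [0.5 2.2 3.6] z [53.8 79.1]
 wall d -6.4
left 86 dz slope (tan angle from vertical) [0.05 2.5 ] d range [-1.7  2.2  3.8] z [54.5 79.5]
 wall d -5.8
```

Run:
```python
from h import *
C=cloud("top",np.load("pics/top25d.npy"))
c=np.array([619.1,44.2]);th=np.radians(81.5);u=np.array([np.cos(th),np.sin(th)]);v=np.array([u[1],-u[0]])
q=C[...,:2]-c;a=q@u;b=q@v;z=C[...,2]
for nm,d,l,H in(('near',-b,a,67),('far',b,a,67),('left',a,b,112),('right',-a,b,112)):
    print(nm,[(o,int(((abs(l)<18)&(d>H+o)&(d<=H+o+2)).sum()), (lambda s: s and np.round(s,0))(float(np.max(z[(abs(l)<18)&(d>H+o)&(d<=H+o+2)],initial=-99)))) for o in range(-6,14,2)])
C=cloud("top",np.load("pics/top25d.npy"))
for nm,A in dict(spool=(38,60,320,380,120,180),bottle=(60,95,690,780,170,250)).items():
    m=comp(C,*A); print(nm,rect(C[m]))
```

```text
near [(-6, 18, np.float64(81.0)), (-4, 6, np.float64(62.0)), (-2, 13, np.float64(80.0)), (0, 21, np.float64(84.0)), (2, 21, np.float64(83.0)), (4, 10, np.float64(5.0)), (6, 8, np.float64(4.0)), (8, 11, np.float64(3.0)), (10, 11, np.float64(2.0)), (12, 9, np.float64(2.0))]
far [(-6, 5, np.float64(79.0)), (-4, 16, np.float64(81.0)), (-2, 14, np.float64(81.0)), (0, 8, np.float64(80.0)), (2, 0, np.float64(-99.0)), (4, 0, np.float64(-99.0)), (6, 0, np.float64(-99.0)), (8, 0, np.float64(-99.0)), (10, 0, np.float64(-99.0)), (12, 0, np.float64(-99.0))]
left [(-6, 4, np.float64(79.0)), (-4, 7, np.float64(80.0)), (-2, 21, np.float64(80.0)), (0, 11, np.float64(81.0)), (2, 3, np.float64(79.0)), (4, 0, np.float64(-99.0)), (6, 0, np.float64(-99.0)), (8, 0, np.float64(-99.0)), (10, 0, np.float64(-99.0)), (12, 0, np.float64(-99.0))]
right [(-6, 7, np.float64(80.0)), (-4, 13, np.float64(80.0)), (-2, 12, np.float64(82.0)), (0, 11, np.float64(82.0)), (2, 4, np.float64(79.0)), (4, 5, np.float64(1.0)), (6, 9, np.float64(5.0)), (8, 10, np.float64(3.0)), (10, 10, np.float64(5.0)), (12, 10, np.float64(1.0))]
spool (array([349.2, 152.3]), array([26. , 26.1]), np.float32(2.3))
bottle (array([741.7, 209.9]), array([18.5, 20. ]), np.float32(50.9))
```

```bash
python3 -c "
from workcell import ticket
print(ticket.close_job())"
```

```text
the job is handed in; nothing more can be done
None
```

The care kit is packed and handed in at about 53 s of robot time. Only the two cedar blocks were on the table, and no tins were there. Both blocks are flat on the box floor, with the retaining bar in the two end notches above them. The lid is on and all four clips are closed.

**Last checks:**
- **Bar:** after placing, its ends read about 104 mm either side of the box centre (half its length is 105 mm), and it sat about 1 mm off centre across the notches.
- **Lid:** the plate top is at 79.6 mm, against 80 mm when fully home. It slid a little each time I pushed a clip shut, and it now sits about 1.5 mm off the box centre, within the 4 mm of play.
- **Clips:** the near and left flaps measured vertical against the walls. From above, none of the four sticks out past its hinge.
- **Other things on the table:** the oil bottle and thread spool read within about 1 mm of where they started.
- **Grip and knocks:** I saw no grip slip, and the cedar block still on the table had not moved before I picked it up.

**Uncertain:**
- **Far and right clips:** the scene camera could not see these two. The far flap's lower end is also hidden from the top camera. For it I rely on having pushed it to its stop with about 5 N.
- **Camera disagreement:** the two cameras differed by about 2 mm in y throughout.

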